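# Make up the reagent kit and the cuvette-change kit

## Robot

A 7-joint arm with a two-finger parallel gripper is mounted at the origin on a cart in front of the work surface, level with it; the furniture and walls round the work are solid. World frame = base frame: x ahead of the robot, y to its left, z up, the work surface at z = 0. Lengths are in m, angles in rad, forces in N, time in s.
With the tool pointing down it reaches from about 0.4 to 0.9 m from the base axis. Payload 5.5 kg.
Tool frame: the origin (TCP) lies on the centre line of the jaws, within the pads' length; the fingertips stand ahead of it and the grasp point (between the pads) lies 6 mm ahead of it (ctrl.tcp_to_tips is the z of the fingertips in the tool frame, in m); z points along the fingers, y is the line along which they close (so a half turn about z gives the same grasp; the last joint's range is limited). The gripper opens to 92 mm and grips with 3 to 60 N. Pads are 19 mm wide; open, the fingers measure 130 mm over their backs; the gripper's body (75 mm by 190 mm) begins 47 mm behind the grasp point.
Start: joints at [1.51, 0.501, -0.427, 1.55, 0.221, 1.138, -0.21], TCP at [0.207, -0.616, 0.215] pointing down, gripper open.
Joint ranges: [-2.88, 2.88], [-0.31, 2.03], [-1.54, 1.56], [0.2, 2.42], [-1.41, 4.55], [0.19, 2.02], [-2.57, 2.57]. Speed limits (rad/s): [2.57, 2.57, 3.14, 3.14, 3.14, 3.14, 3.14].

## Interface

Orientations are given as a rotation vector (axis times angle).
In Python, from rig import telemetry, vision, order, ctrl gives the robot as it stands. The module is installed in compiled form; this text tells all that it offers.
- The arm moves only by the shell command python3 -m inch 'ROWS' [FORCE]. ROWS is JSON, a list that holds one entry, the list of rows, each a list of 7 numbers: the shift along the tool's x, y, z normalised to -1 to 1, where 1 is 25 cm, then the turn, a rotation vector about the tool's x, y, z normalised to -1 to 1, where 1 is 120 degrees, then the opening, from -1 (shut) to 1 (fully open). A call has exactly 8 rows; each row is the pose to reach, as a shift and turn from the pose commanded when the call began, along the tool's axes at that moment; what a row does not reach only later rows make up. A row lasts 1/12 s, in which the tool goes at most 41.7 mm and 7.16 degrees, less where a joint would pass 70% of its speed; a pose out of reach is approached as far as the arm can. A call with a number of a shift or a turn outside -1 to 1 is refused whole. A call with a gripper value outside its range is refused whole. The fingers move at their own pace and stop on an object; FORCE is the grip in N (left out, the last holds). Time passes only in rows, so rows that repeat a pose let the fingers close, or fill a call up. It gives the time, the measured TCP pose, the force, the opening and the grip force at its end, in the units of the state.
- telemetry.get_state(): the state, without advancing time (a new reading comes with each control period).
- vision.snapshot(name): name is "scene" or "top" or "wrist"; returns the picture (400x640x3 uint8, blue, green, red); there is no depth.
- vision.camera_params(name): a dict with "K" (3x3 intrinsics, pixels), "dist_coeffs" ([k1, k2, p1, p2, k3] as OpenCV has them; the pictures are not rectified), "view" (4x4, takes a point from world to camera coordinates); the wrist camera has in their place "mount" (4x4, takes a point from camera to tool coordinates, whose origin is the TCP and whose axes are the flange's). Camera axes: x right, y up, looking along -z (the intrinsics and any distortion apply to the point x, -y, -z); pixel columns grow to the right and rows downward; lengths in m; the calibration is good to about 2 mm. A picture is of the moment at which its call begins: read the wrist's pose just before it. camera_params takes no time and is no camera call.
- order.job_done(): hands the job in; it is judged then, once.
The state is a dict: "time": time; "joints": joint angles; "qvel": joint speeds; "joint_efforts": joint torques, N m; "position": TCP position; "orientation": TCP orientation; "wrist_force": force on the tool from outside, world axes, zero at the start; "ft_torque": the same for the moment, N m; "finger_gap": finger opening in m; "finger_force": force on a finger pad.
Only numpy, scipy, OpenCV 4.12 (cv2) and the standard library are available. Lean on these libraries where they do the work, as an engineer would, in place of code of your own. Each camera call takes 0.05 s, during which the arm holds its last target. There are 200 camera calls.

## Task

Make up the two kits from the stock standing at the front of the analyser top: the reagent kit in the blue carrier is the tall amber bottle, the short amber bottle and the white-capped buffer bottle; the cuvette-change kit in the orange carrier is the cuvette pack and the blue-capped rinse bottle. Stand each one upright in the pocket made for its shape, fully down on the pocket floor; set them down gently without dropping or tipping any, and leave the timer, the petri dish and the cap opener where they are.

Things in the scene. Friction and masses are not known exactly. Their poses are not given: they have to be found in the camera images.
- tall_amber_bottle: The tall slim dark-brown reagent bottle with a brown cap, 26 (x) by 45 (y) by 132 mm high; stands upright in the row of stock along the front edge (others at the back of the room do not count), loose. Origin at the centre of its underside, z up. Flat-sided up to 116 mm; grip it across its 26 mm sides (its x). Some 90 g.
- short_amber_bottle: The short broad dark-brown reagent bottle with a black cap, 33 (x) by 56 (y) by 94 mm high; stands upright in the row of stock along the front edge (others at the back of the room do not count), loose. Origin at the centre of its underside, z up. Flat-sided up to 77 mm; grip it across its 33 mm sides (its x). Some 90 g.
- white_cap_bottle: The round white buffer bottle with a WHITE screw cap, 40 mm diameter, 76 mm high; stands upright in the row of stock along the front edge (others at the back of the room do not count), loose. Origin at the centre of its underside, z up. The body is 40 mm thick up to about 50 mm, the cap (60 to 76 mm) 27 mm. Some 70 g.
- blue_cap_bottle: The round white rinse bottle with a BLUE screw cap, otherwise like the white-capped one: 40 mm diameter, 76 mm high; stands upright in the row of stock along the front edge (others at the back of the room do not count), loose. Origin at the centre of its underside, z up. The body is 40 mm thick up to about 50 mm, the cap (60 to 76 mm) 27 mm. Some 70 g.
- cuvette_pack: The cuvette pack, a block-like moulded strip of clear and white cuvettes, 26 (x) by 70 (y) by 47 mm high; stands upright in the row of stock along the front edge (others at the back of the room do not count), loose. Origin at the centre of its underside, z up. Grip it across its 26 mm sides (its x). Some 35 g.
- blue_carrier: Blue kit carrier, a low moulded block 70 (x) by 220 (y) by 28 mm high. Fixed. Origin: centre of underside; z up, y along the row. Pockets 14 mm deep (floor at z = 14 mm), bevelled, dark-floored, 10 mm larger than their thing, all at x = 0: narrow rectangle 36 (x) by 55 (y) mm at y = +74 mm (tall bottle), broad rectangle 43 by 66 mm at y = -4 mm (short bottle), round 50 mm at y = -76 mm.
- orange_carrier: Orange kit carrier, a low moulded block 70 (x) by 170 (y) by 28 mm high. Fixed. Origin: centre of underside; z up, y along the row. Pockets 14 mm deep (floor at z = 14 mm), bevelled, dark-floored, 10 mm larger than their thing, all at x = 0: long rectangle 36 (x) by 80 (y) mm at y = +34 mm (cuvette pack), round 50 mm at y = -46 mm.
- timer: White bench timer, 46 by 58 by 18 mm, just behind the carriers (another, farther back beside the pipette, belongs to the room); loose, to be left alone. Origin at the centre of its underside.
- petri_dish: Covered petri dish, 62 mm diameter, 14 mm high, at the right of the carriers; loose, to be left alone. Origin at the centre of its underside.
- cap_opener: Blue plastic cap opener, 25 by 90 by 12 mm, lying behind the carriers; loose, to be left alone. Origin at the centre of its underside.
Mind the look-alikes: they are no part of the job. Leave any turquoise or yellow look-alike of the tall_amber_bottle alone.

How it is judged:
By the outcome, as a careful person would: the job done as asked, in the order asked, and still so for the second after the job is handed in, with the robot touching nothing.
It also fails if it takes over 131 s, if anything falls off the work surface, if the arm or the gripper's body presses on something with over 40 N, if the wrist force passes 120 N, or if a joint passes its speed limit or range.

## Working session

There is one attempt and no reset: what is moved stays moved. The work goes in short steps, Python scripts to look and compute and a shell command to move; the robot and the scene stay as the last step left them, time stands still between calls to the robot, and variables do not carry over. Pictures are saved under pics/ and viewed, at most 14 in all, crops included, and the job is handed in when it is done.

```bash
mkdir -p pics; python3 - <<'E'
from rig import telemetry, vision, ctrl
import cv2
s=telemetry.get_state(); print(s, ctrl.tcp_to_tips)
for n in ("scene","top","wrist"):
    cv2.imwrite(f"pics/{n}0.png",vision.snapshot(n)); print(n,vision.camera_params(n))
E
```

```text
{'time': 0.0, 'joints': array([ 1.51020504,  0.50184727, -0.42679728,  1.55144259,  0.22083956,
        1.13828176, -0.21028538]), 'qvel': array([ 0.00023399, -0.00042246, -0.00105754, -0.0015481 ,  0.00049987,
        0.00074914, -0.00125114]), 'joint_efforts': array([ 2.03149639e-04, -5.66597664e+01, -5.81632107e+00, -2.79112780e+01,
       -6.86888164e-02,  3.06029327e-02,  2.27728833e-04]), 'position': array([ 0.20653102, -0.61556519,  0.21418235]), 'orientation': array([-3.09861915e+00, -5.06225270e-01,  4.24829479e-04]), 'wrist_force': array([-0.10878334,  0.12318194, -1.09620212]), 'ft_torque': array([0.00416083, 0.02688386, 0.01368304]), 'finger_force': 0.0, 'finger_gap': 0.0916603411131738} 0.025
scene {'K': array([[445.96011935,   0.        , 322.61643579],
       [  0.        , 445.96011935, 199.55550935],
       [  0.        ,   0.        ,   1.        ]]), 'dist_coeffs': array([-0.07661604,  0.        ,  0.        ,  0.        ,  0.        ]), 'view': array([[-0.54352993, -0.83937598,  0.00481382,  0.24620709],
       [ 0.40314423, -0.25601346,  0.87859652, -0.31508345],
[... 539 characters left out ...]
6 ,  0.98541985, -1.14903449],
       [ 0.        ,  0.        ,  0.        ,  1.        ]])}
wrist {'K': array([[292.27321322,   0.        , 319.77788246],
       [  0.        , 292.27321322, 194.60673102],
       [  0.        ,   0.        ,   1.        ]]), 'dist_coeffs': array([-0.05142921,  0.        ,  0.        ,  0.        ,  0.        ]), 'mount': array([[ 3.18578732e-04,  9.65393535e-01,  2.60797278e-01,
         6.96494410e-02],
       [ 9.99999761e-01, -1.47515947e-04, -6.75496751e-04,
         2.19482625e-04],
       [-6.13648440e-04,  2.60797431e-01, -9.65393352e-01,
        -1.68545751e-01],
       [ 0.00000000e+00,  0.00000000e+00,  0.00000000e+00,
         1.00000000e+00]])}
```

View pics/scene0.png

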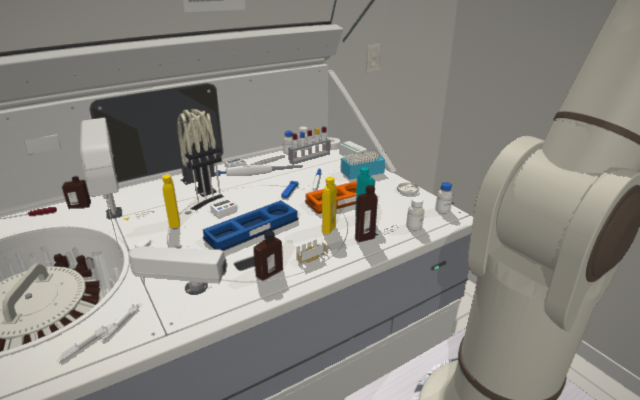

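View pics/top0.png

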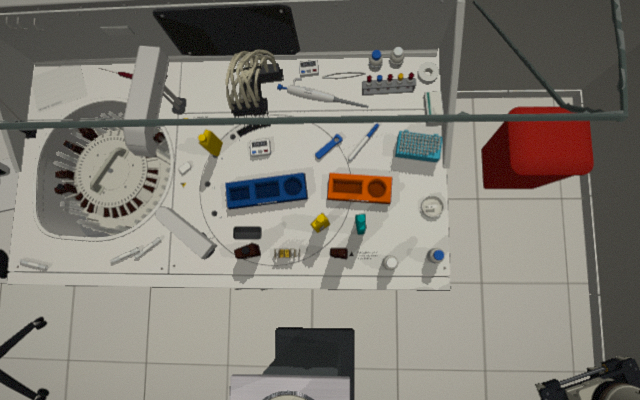

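The stock row in the top view is short amber (247,251), cuvette pack (286,255), tall amber (339,253), white cap (390,262) and blue cap (437,256). Look-alikes to leave alone: yellow (320,222) and (209,142), turquoise (361,223), a room amber bottle at scene (76,193), and room bottles at top (376,57) and (397,54). I'll check these in an enlarged crop.

```bash
python3 - <<'E'
import cv2
i=cv2.imread('pics/top0.png')[165:275,215:455]; cv2.imwrite('pics/c1.png',cv2.resize(i,None,fx=3.3,fy=3.3,interpolation=cv2.INTER_CUBIC))
i=cv2.imread('pics/scene0.png')[160:290,195:465]; cv2.imwrite('pics/c2.png',cv2.resize(i,None,fx=2.9,fy=2.9,interpolation=cv2.INTER_CUBIC))
E
```

```text
(no output)
```

View pics/c1.png

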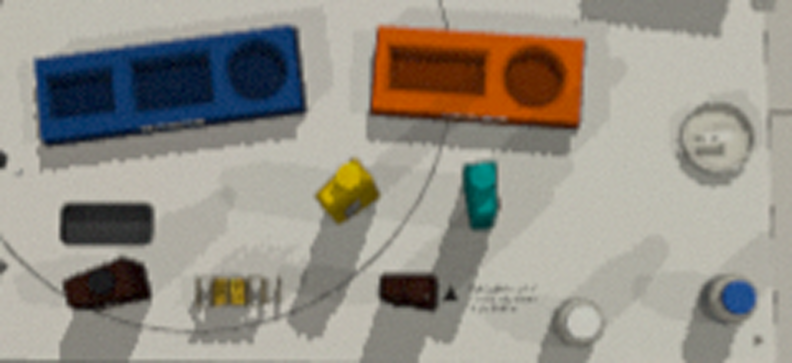

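View pics/c2.png

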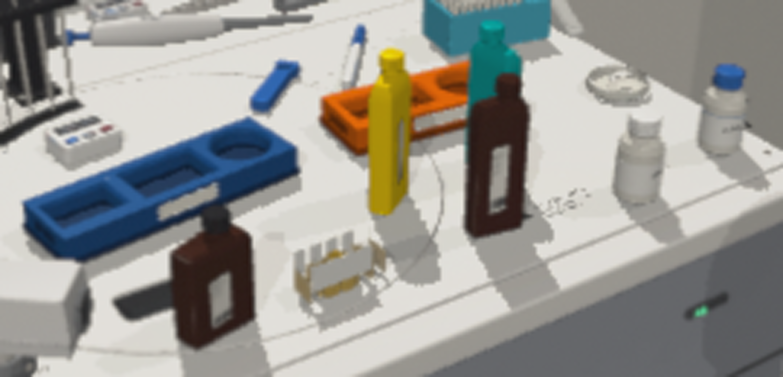

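The crop confirms the choices. The stock row holds short amber (107,285), pack (237,290), tall amber (408,290), white cap (578,322) and blue cap (735,298). The yellow (347,190) and turquoise (480,195) bottles stand behind the row. I'll fit coarse poses from clicks in both views.

```bash
cat > h.py <<'E'
import numpy as np, cv2
from scipy.optimize import least_squares
from scipy.spatial.transform import Rotation as R
from rig import telemetry, vision
def camera(n, st=None):
    p=vision.camera_params(n)
    if n=='wrist':
        T=np.eye(4); T[:3,:3]=R.from_rotvec(st['orientation']).as_matrix(); T[:3,3]=st['position']
        V=np.linalg.inv(T@p['mount'])
    else: V=p['view']
    return p['K'],p['dist_coeffs'],np.diag([1,-1,-1,1])@V
def proj(c,P):
    K,d,V=c
    return cv2.projectPoints(np.float64(P).reshape(-1,3),cv2.Rodrigues(V[:3,:3])[0],V[:3,3],K,d)[0][:,0]
def ray(c,px,z):
    K,d,V=c; u=cv2.undistortPoints(np.float64([[px]]),K,d)[0,0]
    D=V[:3,:3].T@[u[0],u[1],1]; C=-V[:3,:3].T@V[:3,3]
    return C+D*(z-C[2])/D[2]
def fit(clicks,x0,yaw=True):   # clicks: (cam, px, model pt mm)
    def f(x):
        a=x[2] if yaw else 0; c,s=np.cos(a),np.sin(a); r=[]
        for cam,px,m in clicks:
            m=np.array(m)/1e3; r+=list((proj(cam,[x[0]+c*m[0]-s*m[1],x[1]+s*m[0]+c*m[1],m[2]])[0]-px))
        return r
    o=least_squares(f,x0,loss='soft_l1'); return o.x.round(4),np.array(o.fun).reshape(-1,2).round(1).tolist()
def go(p,yaw):  # normalised row from the present pose to TCP p, tool x heading yaw (deg), tool down
    s=telemetry.get_state(); Rc=R.from_rotvec(s['orientation'])
    y=np.radians(yaw); Rt=R.from_matrix(np.c_[[np.cos(y),np.sin(y),0],[np.sin(y),-np.cos(y),0],[0,0,-1]])
    return (Rc.inv().apply(np.array(p)-s['position'])/.25).round(3), ((Rc.inv()*Rt).as_rotvec()/np.radians(120)).round(4)
E
python3 - <<'E'
from h import *
T=camera('top');S=camera('scene')
t=lambda x,y:(T,np.array([x,y])/3.3+[215,165]); s=lambda x,y:(S,np.array([x,y])/2.9+[195,160])
def box(a,b,h,**k): pass
blue=[(*t(37,59),(35,110,28)),(*t(296,27),(35,-110,28)),(*t(304,109),(-35,-110,0)),(*t(44,144),(-35,110,0)),
 (*s(25,208),(35,110,28)),(*s(250,119),(35,-110,28)),(*s(297,152),(-35,-110,28)),(*s(78,245),(-35,110,28)),(*t(82,92),(0,74,24)),(*t(172,80),(0,-4,24)),(*t(257,69),(0,-76,24))]
org=[(*t(378,27),(35,85,28)),(*t(584,39),(35,-85,28)),(*t(579,128),(-35,-85,0)),(*t(370,118),(-35,85,0)),(*s(321,97),(35,85,28)),(*s(357,138),(-35,85,28)),(*t(437,70),(0,34,24)),(*t(534,74),(0,-46,24))]
print('blue',fit(blue,[.6,0,0]));print('org',fit(org,[.6,-.2,0]))
for n,a,z in [('tallcentre',(408,289),.116),('short capc',(100,283),.094),('white',(580,319),.076),('bluecap',(738,299),.076),('pack',(238,290),.035),('turq cap',(483,177),.125),('yel cap',(350,177),.125)]:
    print(n,ray(*t(*a),z).round(4))
for n,a,z in [('tall cap',(509,78),.132),('short',(216,210),.094),('white',(646,114),.076),('blue',(729,69),.076),('turq',(492,24),.132),('yel',(392,53),.132)]:
    print('scene',n,ray(*s(*a),z).round(4))
E
```

```text
blue (array([0.6483, 0.0703, 0.1354]), [[-1.0, 0.1], [-1.6, -1.2], [0.0, 0.3], [1.8, 0.4], [0.3, -2.3], [0.6, -1.3], [1.2, -2.2], [-2.9, -1.9], [-0.5, 0.8], [-0.2, 0.6], [-0.3, 0.4]])
org (array([ 0.6541, -0.1888, -0.065 ]), [[-0.3, -0.2], [-0.5, -0.3], [-1.1, -0.4], [0.8, -1.1], [1.0, -0.3], [1.4, -3.0], [-0.4, 0.6], [-0.5, 1.1]])
tallcentre [ 0.4735 -0.1344  0.116 ]
short capc [0.4777 0.1051 0.094 ]
white [ 0.4527 -0.2657  0.076 ]
bluecap [ 0.4684 -0.3864  0.076 ]
pack [0.4752 0.0053 0.035 ]
turq cap [ 0.5569 -0.1908  0.125 ]
yel cap [ 0.557  -0.0908  0.125 ]
scene tall cap [ 0.4748 -0.1383  0.132 ]
scene short [0.4829 0.1066 0.094 ]
scene white [ 0.4498 -0.2638  0.076 ]
scene blue [ 0.4713 -0.3829  0.076 ]
scene turq [ 0.5596 -0.1876  0.132 ]
scene yel [ 0.558  -0.0877  0.132 ]
```

```bash
python3 -c "
from h import *
print(go([.50,-.09,.28],90))"
```

```text
(array([ 1.782, -1.62 , -0.26 ]), array([-6.000e-04, -5.000e-04, -5.954e-01]))
```

```bash
python3 -m inch '[[[0.89,-0.81,-0.26,0,0,-0.45,1],[0.89,-0.81,-0.26,0,0,-0.45,1],[0.89,-0.81,-0.26,0,0,-0.45,1],[0.89,-0.81,-0.26,0,0,-0.45,1],[0.89,-0.81,-0.26,0,0,-0.45,1],[0.89,-0.81,-0.26,0,0,-0.45,1],[0.89,-0.81,-0.26,0,0,-0.45,1],[0.89,-0.81,-0.26,0,0,-0.45,1]]]' 20
python3 -c "
from h import *
print(go([.50,-.09,.28],90))"
```

```text
time: 0.82
position: [0.357, -0.3477, 0.2816]
orientation: [2.519, 1.875, 0.002]
wrist_force: [-0.2, 0.3, 0.4]
finger_gap: 0.0916
finger_force: 0.0
(array([1.151, 0.252, 0.007]), array([ 8.000e-04, -1.000e-04, -1.389e-01]))
```

```bash
python3 -m inch '[[[1,0.25,0,0,0,-0.14,1],[1,0.25,0,0,0,-0.14,1],[1,0.25,0,0,0,-0.14,1],[1,0.25,0,0,0,-0.14,1],[1,0.25,0,0,0,-0.14,1],[1,0.25,0,0,0,-0.14,1],[1,0.25,0,0,0,-0.14,1],[1,0.25,0,0,0,-0.14,1]]]'
python3 - <<'E'
from h import *
st=telemetry.get_state(); i=vision.snapshot('wrist'); cv2.imwrite('pics/w1.png',i); print(st['position'],st['orientation'],st['joints'].round(2))
np.save('w1.npy',np.r_[st['position'],st['orientation']])
j=cv2.rotate(i,cv2.ROTATE_90_CLOCKWISE); cv2.imwrite('pics/w1b.png',cv2.resize(i[:, 180:560],(760,800))[0:0+600] if 0 else cv2.resize(i,(800,500),interpolation=cv2.INTER_CUBIC))
E
```

```text
time: 1.48
position: [0.4894, -0.1292, 0.2805]
orientation: [-2.225, -2.217, -0.003]
wrist_force: [-0.2, 0.7, 0.4]
finger_gap: 0.092
finger_force: 0.0
[ 0.48936982 -0.12924578  0.28046742] [-2.22507099 -2.21735981 -0.00289048] [ 1.02  0.26 -0.95  1.82  0.22  1.18 -0.  ]
```

View pics/w1b.png

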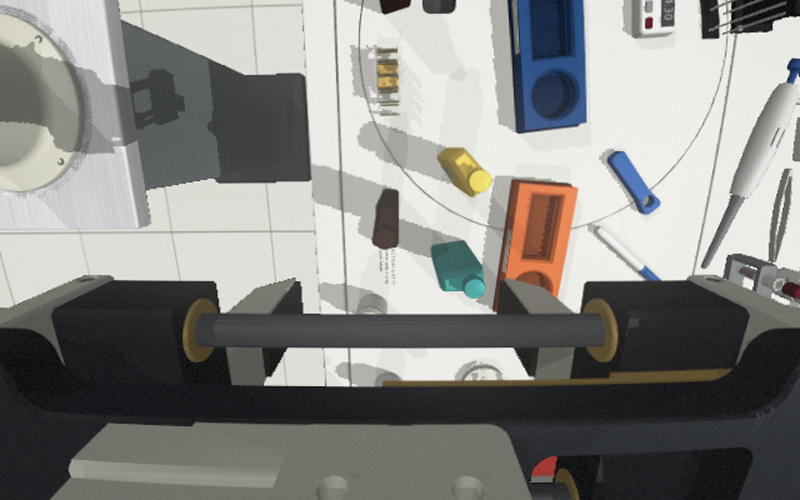

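```bash
python3 - <<'E'
import cv2
i=cv2.imread('pics/w1.png')[0:250,285:485]; cv2.imwrite('pics/c3.png',cv2.resize(i,None,fx=2.4,fy=2.4,interpolation=cv2.INTER_CUBIC))
E
```

```text
(no output)
```

View pics/c3.png

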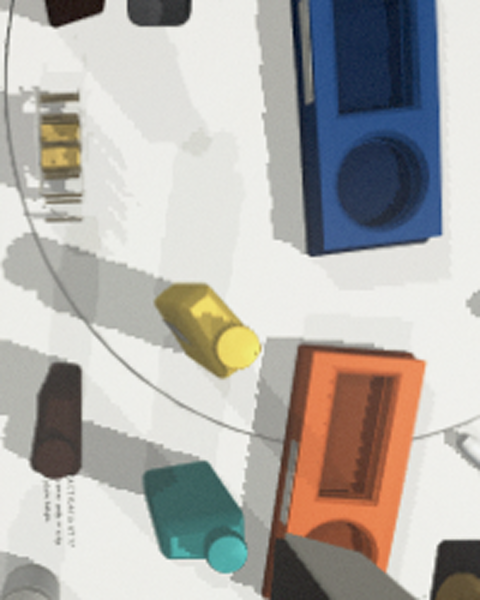

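```bash
python3 - <<'E'
from h import *
T=camera('top');S=camera('scene');w=np.load('w1.npy');W=camera('wrist',dict(position=w[:3],orientation=w[3:]))
t=lambda x,y:(T,np.array([x,y])/3.3+[215,165]); s=lambda x,y:(S,np.array([x,y])/2.9+[195,160]); v=lambda x,y:(W,np.array([x,y])/2.4+[285,0])
tb=[(*t(37,59),(35,110,28)),(*t(296,27),(35,-110,28)),(*t(304,109),(-35,-110,0)),(*t(44,144),(-35,110,0)),(*t(82,92),(0,74,24)),(*t(172,80),(0,-4,24)),(*t(257,69),(0,-76,24))]
wb=[(*v(316,247),(-35,-110,28)),(*v(441,232),(35,-110,28)),(*v(382,180),(0,-76,28)),(*v(378,109),(0,-38,28))]
to=[(*t(378,27),(35,85,28)),(*t(584,39),(35,-85,28)),(*t(579,128),(-35,-85,0)),(*t(370,118),(-35,85,0)),(*t(437,70),(0,34,24)),(*t(534,74),(0,-46,24))]
wo=[(*v(303,353),(-35,85,28)),(*v(424,361),(35,85,28)),(*v(358,438),(0,34,28))]
for n,c in [('bt',tb),('bw',wb),('bboth',tb+wb),('ot',to),('ow',wo),('oboth',to+wo)]: print(n,*fit(c,[.65,-.05,0]))
for n,a,z in [('tall cap',(57,457),.132),('tall base +y',(66,365),0),('tall baseR',(81,366),0),('pack c',(61,157),.03),('pack+y',(60,94),.03),('pack-y',(63,219),.03),('pack L',(40,157),.035),('pack R',(81,157),.035),('turq cap',(227,551),.132),('yel cap',(238,347),.132)]: print(n,ray(*v(*a),z).round(4))
E
```

```text
bt [0.649  0.0694 0.1231] [[-0.6, -0.6], [-1.1, -1.0], [0.3, 0.6], [2.0, -0.3], [-0.2, 0.3], [0.2, 0.4], [0.1, 0.5]]
bw [0.6498 0.0717 0.1143] [[2.4, 0.1], [-0.2, 1.0], [-0.9, -0.4], [-0.0, -0.4]]
bboth [0.6492 0.0712 0.1226] [[-1.2, -0.7], [-1.7, -1.0], [-0.4, 0.5], [1.4, -0.4], [-0.8, 0.2], [-0.5, 0.3], [-0.5, 0.4], [2.5, 0.6], [-0.1, 1.1], [-0.9, 0.0], [-0.3, -0.0]]
ot [ 0.6538 -0.19   -0.0598] [[0.0, 0.0], [-0.1, -0.4], [-0.7, -0.4], [1.3, -0.9], [-0.0, 0.8], [-0.1, 1.1]]
ow [ 0.6568 -0.1894 -0.0367] [[2.7, 0.4], [-0.3, -1.0], [-0.9, 0.4]]
oboth [ 0.6545 -0.1896 -0.0598] [[-0.1, -0.2], [-0.3, -0.6], [-0.8, -0.7], [1.2, -1.1], [-0.2, 0.5], [-0.2, 0.9], [2.5, 0.0], [-0.7, -0.2], [-1.9, 0.5]]
tall cap [ 0.4769 -0.1402  0.132 ]
tall base +y [ 0.4782 -0.113   0.    ]
tall baseR [ 0.4878 -0.1137  0.    ]
pack c [0.4772 0.0068 0.03  ]
pack+y [0.477  0.0395 0.03  ]
pack-y [ 0.478  -0.0264  0.03  ]
pack L [0.4658 0.006  0.035 ]
pack R [0.4884 0.0059 0.035 ]
turq cap [ 0.5587 -0.1875  0.132 ]
yel cap [ 0.5588 -0.0895  0.132 ]
```

```bash
python3 -c "
from h import *
print(go([.476,-.137,.098],90))"
```

```text
(array([-0.02 , -0.049,  0.728]), array([-0.0001, -0.0002, -0.0034]))
```

```bash
python3 -m inch '[[[-0.02,-0.05,0.1,0,0,-0.003,1],[-0.02,-0.05,0.2,0,0,-0.003,1],[-0.02,-0.05,0.3,0,0,-0.003,1],[-0.02,-0.05,0.4,0,0,-0.003,1],[-0.02,-0.05,0.4,0,0,-0.003,1],[-0.02,-0.05,0.4,0,0,-0.003,1],[-0.02,-0.05,0.4,0,0,-0.003,1],[-0.02,-0.05,0.4,0,0,-0.003,1]]]'
python3 -c "
from h import *
print(go([.476,-.137,.098],90))"
```

```text
time: 2.2
position: [0.4764, -0.1394, 0.1818]
orientation: [2.226, 2.213, 0.001]
wrist_force: [0.3, -0.5, -0.2]
finger_gap: 0.0921
finger_force: 0.0
(array([ 0.01 , -0.002,  0.335]), array([ 0.0011,  0.0005, -0.0029]))
```

```bash
python3 -m inch '[[[0.01,0,0.1,0,0,-0.003,1],[0.01,0,0.2,0,0,-0.003,1],[0.01,0,0.28,0,0,-0.003,1],[0.01,0,0.335,0,0,-0.003,1],[0.01,0,0.335,0,0,-0.003,1],[0.01,0,0.335,0,0,-0.003,-1],[0.01,0,0.335,0,0,-0.003,-1],[0.01,0,0.335,0,0,-0.003,-1]]]' 20
python3 -m inch '[[[0,0,0,0,0,0,-1],[0,0,0,0,0,0,-1],[0,0,0,0,0,0,-1],[0,0,0,0,0,0,-1],[0,0,0,0,0,0,-1],[0,0,0,0,0,0,-1],[0,0,0,0,0,0,-1],[0,0,0,0,0,0,-1]]]' 20
```

```text
time: 2.87
position: [0.4767, -0.1363, 0.0979]
orientation: [2.218, 2.221, 0.002]
wrist_force: [-0.3, -0.7, -0.0]
finger_gap: 0.0761
finger_force: 0.0
time: 3.53
position: [0.4754, -0.136, 0.0964]
orientation: [-2.22, -2.223, -0.0]
wrist_force: [0.3, 0.5, -0.7]
finger_gap: 0.0233
finger_force: 0.9
```

```bash
python3 -m inch '[[[0,0,0,0,0,0,-1],[0,0,0,0,0,0,-1],[0,0,-0.02,0,0,0,-1],[0,0,-0.04,0,0,0,-1],[0,0,-0.06,0,0,0,-1],[0,0,-0.08,0,0,0,-1],[0,0,-0.08,0,0,0,-1],[0,0,-0.08,0,0,0,-1]]]' 20
```

```text
time: 4.2
position: [0.4758, -0.1363, 0.117]
orientation: [2.219, 2.222, 0.0]
wrist_force: [-0.1, 0.9, -1.1]
finger_gap: 0.0212
finger_force: 19.1
```

```bash
python3 -m inch '[[[0,0,-0.1,0,0,0,-1],[0,0,-0.2,0,0,0,-1],[0,0,-0.3,0,0,0,-1],[0,0,-0.4,0,0,0,-1],[0,0,-0.5,0,0,0,-1],[0,0,-0.55,0,0,0,-1],[0.1,0,-0.58,0,0,0,-1],[0.2,0.02,-0.58,0,0,0,-1]]]'
python3 -c "
from h import *
print(go([.6403,.1443,.25],97))"
```

```text
time: 4.87
position: [0.4805, -0.0874, 0.2626]
orientation: [2.223, 2.216, -0.0]
wrist_force: [-0.3, 0.5, -0.4]
finger_gap: 0.0213
finger_force: 19.1
(array([0.929, 0.636, 0.05 ]), array([ 0.0007,  0.0009, -0.0599]))
```

```bash
python3 -m inch '[[[0.11,0.08,0,0,0,-0.01,-1],[0.24,0.16,0,0,0,-0.02,-1],[0.38,0.26,0,0,0,-0.03,-1],[0.52,0.36,0,0,0,-0.04,-1],[0.66,0.46,0,0,0,-0.05,-1],[0.79,0.55,0,0,0,-0.06,-1],[0.88,0.61,0,0,0,-0.06,-1],[0.93,0.636,0,0,0,-0.06,-1]]]'
python3 -m inch '[[[0,0,0.04,0,0,0,-1],[0,0,0.08,0,0,0,-1],[0,0,0.14,0,0,0,-1],[0,0,0.2,0,0,0,-1],[0,0,0.25,0,0,0,-1],[0,0,0.28,0,0,0,-1],[0,0,0.28,0,0,0,-1],[0,0,0.28,0,0,0,-1]]]'
python3 - <<'E'
from h import *
print(telemetry.get_state()['position'],go([.6403,.1443,.125],97))
i=vision.snapshot('scene')[110:260,180:340]; cv2.imwrite('pics/s2.png',cv2.resize(i,None,fx=3.8,fy=3.8,interpolation=cv2.INTER_CUBIC))
E
```

```text
time: 5.53
position: [0.6396, 0.1516, 0.2599]
orientation: [-2.069, -2.36, -0.002]
wrist_force: [-1.0, -0.1, -1.8]
finger_gap: 0.0213
finger_force: 19.1
time: 6.2
position: [0.6388, 0.146, 0.191]
orientation: [-2.077, -2.357, 0.001]
wrist_force: [0.2, 0.0, 0.0]
finger_gap: 0.0215
finger_force: 19.1
[0.63877373 0.14596546 0.19104422] (array([-0.007,  0.005,  0.264]), array([-0.0004,  0.0001,  0.0019]))
```

View pics/s2.png

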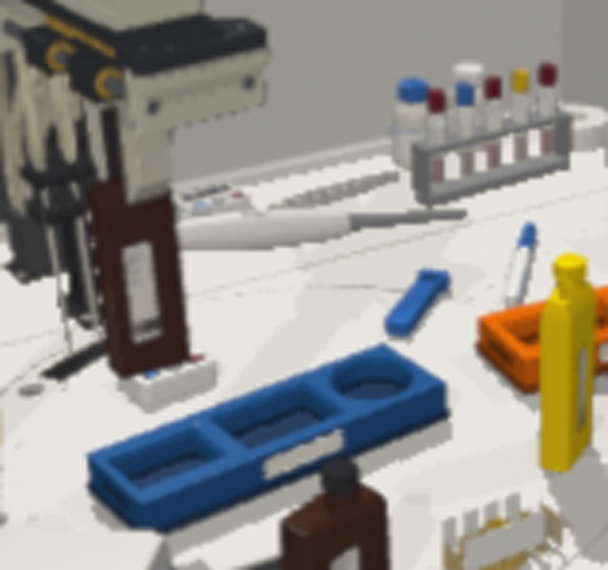

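```bash
python3 - <<'E'
from h import *
S=camera('scene'); q=lambda P:((proj(S,P)-[180,110])*3.8).round().tolist()
c,s=np.cos(.122),np.sin(.122)
f=lambda x0,y0,z,hx,hy:q([[x0+c*a-s*b,y0+s*a+c*b,z] for a,b in [(-hx,-hy),(-hx,hy),(hx,hy),(hx,-hy)]])
print('bottle bottom corners',f(.6388,.146,.093,.013,.0225)); print('pocket',f(.6403,.1443,.028,.018,.0275))
print('carrier',f(.6493,.0708,.028,.035,.11))
E
```

```text
bottle bottom corners [[202.0, 360.0], [133.0, 384.0], [112.0, 367.0], [180.0, 343.0]]
pocket [[225.0, 453.0], [144.0, 485.0], [115.0, 459.0], [195.0, 429.0]]
carrier [[450.0, 381.0], [145.0, 503.0], [89.0, 452.0], [387.0, 341.0]]
```

```bash
python3 -m inch '[[[-0.007,0.005,0.05,0,0,0.002,-1],[-0.007,0.005,0.1,0,0,0.002,-1],[-0.007,0.005,0.14,0,0,0.002,-1],[-0.007,0.005,0.18,0,0,0.002,-1],[-0.007,0.005,0.22,0,0,0.002,-1],[-0.007,0.005,0.25,0,0,0.002,-1],[-0.007,0.005,0.27,0,0,0.002,-1],[-0.007,0.005,0.28,0,0,0.002,-1]]]'
python3 -m inch '[[[0,0,0.006,0,0,0,-1],[0,0,0.012,0,0,0,-1],[0,0,0.018,0,0,0,-1],[0,0,0.024,0,0,0,-1],[0,0,0.03,0,0,0,-1],[0,0,0.034,0,0,0,-1],[0,0,0.034,0,0,0,-1],[0,0,0.034,0,0,0,-1]]]'
```

```text
time: 6.92
position: [0.64, 0.1451, 0.1203]
orientation: [-2.08, -2.353, 0.002]
wrist_force: [0.3, -1.0, -0.5]
finger_gap: 0.0212
finger_force: 19.1
time: 7.58
position: [0.6405, 0.1451, 0.113]
orientation: [2.081, 2.354, 0.0]
wrist_force: [0.1, 1.1, -1.3]
finger_gap: 0.0209
finger_force: 19.1
```

```bash
python3 -m inch '[[[0,0,0.002,0,0,0,-1],[0,0,0.004,0,0,0,-1],[0,0,0.006,0,0,0,-1],[0,0,0.008,0,0,0,-1],[0,0,0.01,0,0,0,-1],[0,0,0.012,0,0,0,-1],[0,0,0.012,0,0,0,-1],[0,0,0.012,0,0,0,-1]]]'
```

```text
time: 8.25
position: [0.6408, 0.1453, 0.1104]
orientation: [2.081, 2.353, 0.001]
wrist_force: [0.6, -0.3, 2.5]
finger_gap: 0.021
finger_force: 19.4
```

```bash
python3 -m inch '[[[0,0,0,0,0,0,0.2],[0,0,0,0,0,0,0.2],[0,0,0,0,0,0,0.2],[0,0,0,0,0,0,0.2],[0,0,0,0,0,0,0.2],[0,0,0,0,0,0,0.2],[0,0,-0.04,0,0,0,0.2],[0,0,-0.1,0,0,0,0.2]]]'
python3 -m inch '[[[0,0,-0.12,0,0,0,0.2],[0,0,-0.25,0,0,0,0.2],[0,0,-0.36,0,0,0,0.2],[0,0,-0.45,0,0,0,0.2],[0,0,-0.5,0,0,0,0.2],[-0.05,-0.2,-0.55,0,0,0,0.2],[-0.1,-0.35,-0.55,0,0,0,0.5],[-0.15,-0.5,-0.55,0,0,0,1]]]'
python3 - <<'E'
from h import *
st=telemetry.get_state(); i=vision.snapshot('wrist'); cv2.imwrite('pics/w2.png',i); np.save('w2.npy',np.r_[st['position'],st['orientation']])
cv2.imwrite('pics/w2b.png',cv2.resize(i[:,100:600],None,fx=1.6,fy=1.5,interpolation=cv2.INTER_CUBIC))
print(st['joints'].round(2),go([.48,.105,.2],110))
E
```

```text
time: 8.92
position: [0.6393, 0.1446, 0.1343]
orientation: [-2.08, -2.352, 0.004]
wrist_force: [-0.2, 0.7, -0.3]
finger_gap: 0.0552
finger_force: 0.0
time: 9.58
position: [0.526, 0.0963, 0.2729]
orientation: [-2.079, -2.355, -0.002]
wrist_force: [0.3, -1.3, 0.7]
finger_gap: 0.064
finger_force: 0.0
[ 0.6   0.36 -1.03  1.76  0.33  1.21 -0.4 ] (array([ 0.077, -0.134,  0.28 ]), array([-0.006 ,  0.0029, -0.1078]))
```

View pics/w2b.png

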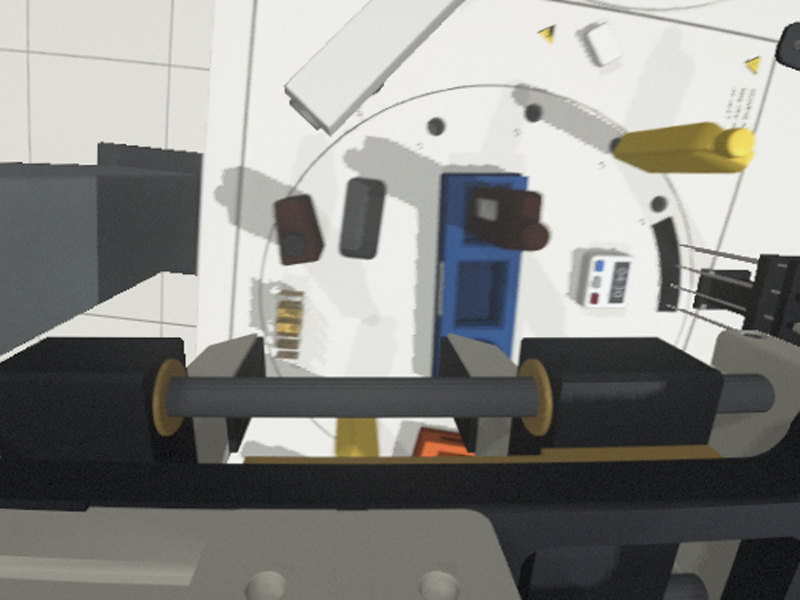

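```bash
python3 - <<'E'
from h import *
w=np.load('w2.npy');W=camera('wrist',dict(position=w[:3],orientation=w[3:]))
r=lambda x,y,z:ray(W,(x/1.6+100,y/1.5),z).round(4)
print('cap',r(292,247,.09),'base',r(309,194,0),r(324,258,0),'top left',r(275,204,.077),r(283,265,.077))
print('pack',r(289,291,.03),r(289,358,.03), r(289,325,.035))
print('blue pocket short rim',r(482,292,.028), [ (proj(W,P)*[1.6,1.5]-[160,0]).round() for P in ([.6498,.0668,.028],[.6403,.1443,.146])])
E
```

```text
cap [0.4794 0.1031 0.09  ] base [0.4804 0.1417 0.    ] [0.5012 0.0797 0.    ] top left [0.4617 0.1346 0.077 ] [0.4723 0.0845 0.077 ]
pack [0.4741 0.0492 0.03  ] [ 0.4804 -0.021   0.03  ] [0.4778 0.0162 0.035 ]
blue pocket short rim [0.6499 0.0696 0.028 ] [array([[481., 295.]]), array([[539., 230.]])]
```

```bash
python3 -m inch '[[[0.02,-0.05,0,0,0,-0.07,0.25],[0.077,-0.134,0,0,0,-0.07,0.25],[0.077,-0.14,0.06,0,0,-0.07,0.25],[0.077,-0.14,0.12,0,0,-0.07,0.25],[0.077,-0.14,0.2,0,0,-0.07,0.25],[0.077,-0.14,0.28,0,0,-0.07,0.25],[0.077,-0.14,0.28,0,0,-0.07,0.25],[0.077,-0.14,0.28,0,0,-0.07,0.25]]]'
python3 - <<'E'
from h import *
print(go([.479,.104,.064],105.5))
i=vision.snapshot('scene')[150:300,200:360]; cv2.imwrite('pics/s3.png',cv2.resize(i,None,fx=3.8,fy=3.8,interpolation=cv2.INTER_CUBIC))
E
```

```text
time: 10.3
position: [0.4894, 0.1104, 0.2023]
orientation: [-1.901, -2.499, 0.002]
wrist_force: [0.3, -0.0, 0.7]
finger_gap: 0.0571
finger_force: 0.0
(array([-0.014, -0.046,  0.553]), array([-0.0008, -0.0002, -0.0002]))
```

View pics/s3.png

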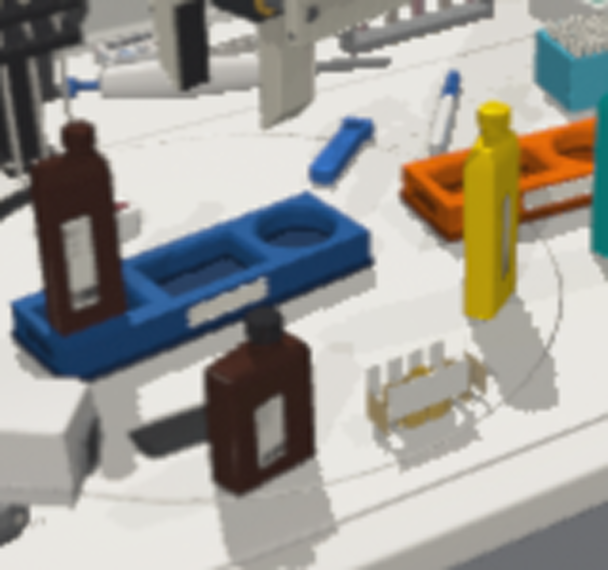

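The tall bottle stands upright in its pocket, at crop (80,230). The short bottle is at (262,410), and the black item beside it lies flat. Next I descend and grip.

```bash
python3 -m inch '[[[-0.014,-0.046,0.08,0,0,0,0.25],[-0.014,-0.046,0.18,0,0,0,0.25],[-0.014,-0.046,0.28,0,0,0,0.25],[-0.014,-0.046,0.38,0,0,0,0.25],[-0.014,-0.046,0.46,0,0,0,0.25],[-0.014,-0.046,0.52,0,0,0,0.25],[-0.014,-0.046,0.553,0,0,0,0.25],[-0.014,-0.046,0.553,0,0,0,0.25]]]'
python3 -m inch '[[[0,0,0,0,0,0,-1],[0,0,0,0,0,0,-1],[0,0,0,0,0,0,-1],[0,0,0,0,0,0,-1],[0,0,0,0,0,0,-1],[0,0,0,0,0,0,-1],[0,0,0,0,0,0,-1],[0,0,0,0,0,0,-1]]]' 20
```

```text
time: 11.02
position: [0.48, 0.1039, 0.0639]
orientation: [-1.903, -2.499, 0.001]
wrist_force: [-0.8, 0.3, 0.6]
finger_gap: 0.0574
finger_force: 0.0
time: 11.68
position: [0.4802, 0.1039, 0.0647]
orientation: [1.903, 2.499, 0.0]
wrist_force: [-1.4, -0.8, 5.7]
finger_gap: 0.0201
finger_force: 18.3
```

```bash
python3 -m inch '[[[0,0,0,0,0,0,-1],[0,0,0,0,0,0,-1],[0,0,0,0,0,0,-1],[0,0,0,0,0,0,-1],[0,0,0,0,0,0,-1],[0,0,0,0,0,0,-1],[0,0,0,0,0,0,-1],[0,0,0,0,0,0,-1]]]' 20
python3 - <<'E'
from h import *
print(telemetry.get_state()['ft_torque'])
a=vision.snapshot('scene')[150:300,200:360];b=vision.snapshot('wrist')[:,150:500]
cv2.imwrite('pics/s4.png',np.hstack([cv2.resize(a,(427,400),interpolation=cv2.INTER_CUBIC),b]))
E
```

```text
time: 12.35
position: [0.4801, 0.1039, 0.0647]
orientation: [1.903, 2.499, -0.0]
wrist_force: [-1.0, -0.7, 5.4]
finger_gap: 0.0196
finger_force: 18.3
[-0.16810945  0.24353936 -0.03008833]
```

View pics/s4.png

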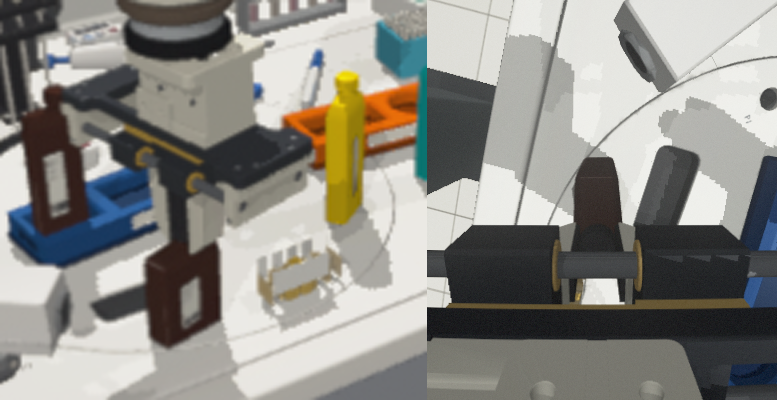

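```bash
python3 - <<'E'
from h import *
S=camera('scene'); st=telemetry.get_state(); M=R.from_rotvec(st['orientation'])
for p in [(261.8,279.2),(282,271),(255.8,276.3)]: print(ray(S,p,0).round(4))
print('cap top s3',ray(S,(200+264/3.8,150+315/3.8),.094).round(4))
for o in ([0,-.01,.025],[0,.01,.025],[0.0095,-.01,.025],[-0.0095,-.01,.025],[0.0095,-.03,.025],[-0.0095,-.03,.025]):
    print(o,((proj(S,M.apply(o)+st['position'])-[200,150])*427/160).round())
E
```

```text
[0.4679 0.1373 0.    ]
[0.4698 0.0898 0.    ]
[0.483  0.1435 0.    ]
cap top s3 [0.4813 0.1074 0.094 ]
[0, -0.01, 0.025] [[203. 286.]]
[0, 0.01, 0.025] [[185. 275.]]
[0.0095, -0.01, 0.025] [[194. 291.]]
[-0.0095, -0.01, 0.025] [[212. 280.]]
[0.0095, -0.03, 0.025] [[212. 302.]]
[-0.0095, -0.03, 0.025] [[230. 291.]]
```

```bash
python3 - <<'E'
from h import *
st=telemetry.get_state(); W=camera('wrist',st); M=R.from_rotvec(st['orientation']); P=st['position']
for o in ([0,0,.006],[0,0,.025],[.01,.015,.025],[.01,-.015,.025],[0,.015,-.02],[0,-.015,-.02],[.01,.01,.0],[.01,-.01,0]): print(o,(proj(W,M.apply(o)+P)[0]+[427-150,0]).round())
r=lambda x,y,z:ray(W,(x-427+150,y),z).round(4)
print('top far edge',r(597,158,0),r(597,158,.077),'corners z0',r(583,158,0),r(611,158,0),'sides z.077 at row 200',r(575,200,.07),r(621,200,.07))
print('cap',r(598,238,.094)); print('below',r(600,292,0),r(600,292,.08))
import cv2
i=cv2.imread('pics/s4.png'); cv2.imwrite('pics/s5.png',np.hstack([cv2.resize(i[190:360,130:250],None,fx=3,fy=3,interpolation=2),cv2.resize(i[150:320,530:670],None,fx=3,fy=3,interpolation=2)]))
E
```

```text
[0, 0, 0.006] [597. 228.]
[0, 0, 0.025] [597. 218.]
[0.01, 0.015, 0.025] [619. 205.]
[0.01, -0.015, 0.025] [575. 205.]
[0, 0.015, -0.02] [624. 246.]
[0, -0.015, -0.02] [570. 246.]
[0.01, 0.01, 0.0] [613. 217.]
[0.01, -0.01, 0] [581. 217.]
top far edge [0.4703 0.1394 0.    ] [0.4674 0.1498 0.077 ] corners z0 [0.4595 0.1365 0.    ] [0.4811 0.1424 0.    ] sides z.077 at row 200 [0.4618 0.1219 0.07  ] [0.4876 0.129  0.07  ]
cap [0.4782 0.1125 0.094 ]
below [0.5056 0.0221 0.    ] [0.4905 0.0731 0.08  ]
```

View pics/s5.png

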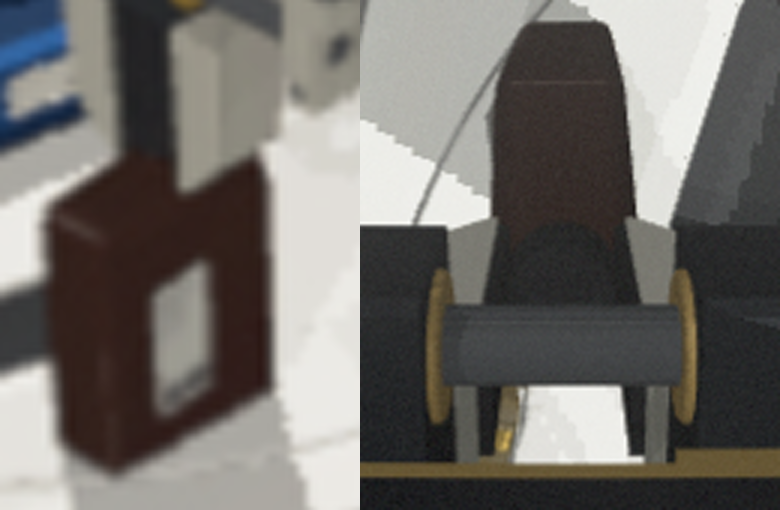

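```bash
python3 - <<'E'
from h import *
st=telemetry.get_state(); W=camera('wrist',st); M=R.from_rotvec(st['orientation']); P=st['position']
for h in (.046,.016,.010):
  for z in (.025,.01,-.005,-.02): print(h,z,[proj(W,M.apply([x,s*h,z])+P)[0].round().tolist() for x in (.0095,) for s in (-1,1)])
S=camera('scene')
# s3: pose at that time
P3=np.array([.4894,.1104,.2023]);M3=R.from_rotvec([-1.901,-2.499,.002])
for z in (.025,.01,-.005,-.02): print(z,[((proj(S,M3.apply([x,y,z])+P3)[0]-[200,150])*3.8).round().tolist() for x in (.0095,-.0095) for y in (-.0285,-.0475)])
E
```

```text
0.046 0.025 [[254.0, 205.0], [386.0, 205.0]]
0.046 0.01 [[249.0, 212.0], [391.0, 212.0]]
0.046 -0.005 [[243.0, 220.0], [397.0, 220.0]]
0.046 -0.02 [[236.0, 230.0], [404.0, 230.0]]
0.016 0.025 [[297.0, 205.0], [343.0, 205.0]]
0.016 0.01 [[295.0, 212.0], [345.0, 212.0]]
0.016 -0.005 [[293.0, 220.0], [347.0, 220.0]]
0.016 -0.02 [[291.0, 230.0], [349.0, 230.0]]
0.01 0.025 [[306.0, 205.0], [335.0, 205.0]]
0.01 0.01 [[305.0, 212.0], [336.0, 212.0]]
0.01 -0.005 [[303.0, 220.0], [337.0, 220.0]]
0.01 -0.02 [[302.0, 230.0], [338.0, 230.0]]
0.025 [[267.0, 194.0], [294.0, 207.0], [296.0, 180.0], [323.0, 193.0]]
0.01 [[266.0, 167.0], [293.0, 179.0], [294.0, 153.0], [321.0, 165.0]]
-0.005 [[264.0, 139.0], [291.0, 151.0], [293.0, 126.0], [320.0, 137.0]]
-0.02 [[262.0, 110.0], [290.0, 122.0], [292.0, 98.0], [319.0, 109.0]]
```

The views show the fingertips about 37 mm higher than `tcp_to_tips` says, at tool z ≈ -0.012. The jaws have therefore closed on the bottle's shoulder: a 20 mm gap on a 33 mm bottle, with a 5 N lift. I'll open, go about 33 mm lower while watching the force, and regrip.

```bash
python3 -m inch '[[[0,0,0,0,0,0,0.25],[0,0,0,0,0,0,0.25],[0,0,0,0,0,0,0.25],[0,0,0,0,0,0,0.25],[0,0,0,0,0,0,0.25],[0.01,0,0,0,0,0,0.25],[0.01,0,0.02,0,0,0,0.25],[0.01,0,0.04,0,0,0,0.25]]]'
python3 -m inch '[[[0,0,0.01,0,0,0,0.25],[0,0,0.02,0,0,0,0.25],[0,0,0.03,0,0,0,0.25],[0,0,0.04,0,0,0,0.25],[0,0,0.05,0,0,0,0.25],[0,0,0.05,0,0,0,0.25],[0,0,0.05,0,0,0,0.25],[0,0,0.05,0,0,0,0.25]]]'

```

```text
time: 13.12
position: [0.4794, 0.1065, 0.054]
orientation: [1.903, 2.499, 0.001]
wrist_force: [-0.4, -0.5, 0.0]
finger_gap: 0.0572
finger_force: 0.0
time: 13.78
position: [0.4794, 0.1063, 0.0417]
orientation: [1.903, 2.499, 0.0]
wrist_force: [1.5, 0.7, 0.1]
finger_gap: 0.0572
finger_force: 0.0
```

```bash
python3 -m inch '[[[0,0,0.01,0,0,0,0.25],[0,0,0.02,0,0,0,0.25],[0,0,0.03,0,0,0,0.25],[0,0,0.04,0,0,0,0.25],[0,0,0.046,0,0,0,0.25],[0,0,0.046,0,0,0,-1],[0,0,0.046,0,0,0,-1],[0,0,0.046,0,0,0,-1]]]' 20
python3 -m inch '[[[0,0,0,0,0,0,-1],[0,0,0,0,0,0,-1],[0,0,0,0,0,0,-1],[0,0,0,0,0,0,-1],[0,0,0,0,0,0,-1],[0,0,0,0,0,0,-1],[0,0,0,0,0,0,-1],[0,0,0,0,0,0,-1]]]' 20
```

```text
time: 14.45
position: [0.4793, 0.1063, 0.0302]
orientation: [1.903, 2.5, 0.0]
wrist_force: [0.2, 0.6, 0.4]
finger_gap: 0.0418
finger_force: 0.0
time: 15.12
position: [0.4795, 0.1063, 0.0303]
orientation: [1.903, 2.499, 0.0]
wrist_force: [0.4, 0.5, 0.7]
finger_gap: 0.0314
finger_force: 19.8
```

```bash
python3 -m inch '[[[0,0,-0.03,0,0,0,-1],[0,0,-0.08,0,0,0,-1],[0,0,-0.15,0,0,0,-1],[0,0,-0.22,0,0,0,-1],[0,0,-0.28,0,0,0,-1],[0,0,-0.3,0,0,0,-1],[0,0,-0.3,0,0,0,-1],[0,0,-0.3,0,0,0,-1]]]'
python3 -c "
from h import *
print(go([.6498,.0668,.105],97))"
```

```text
time: 15.78
position: [0.4792, 0.1059, 0.1053]
orientation: [1.903, 2.499, -0.0]
wrist_force: [-0.2, 0.4, -1.7]
finger_gap: 0.0315
finger_force: 19.8
(array([-0.332,  0.616,  0.002]), array([0.0002, 0.0003, 0.0701]))
```

```bash
python3 -m inch '[[[-0.05,0.06,0,0,0,0.01,-1],[-0.1,0.16,0,0,0,0.02,-1],[-0.16,0.28,0,0,0,0.03,-1],[-0.22,0.4,0,0,0,0.05,-1],[-0.28,0.51,0,0,0,0.06,-1],[-0.31,0.58,0,0,0,0.07,-1],[-0.332,0.616,0,0,0,0.07,-1],[-0.332,0.616,0,0,0,0.07,-1]]]'
python3 -m inch '[[[0,0,0.03,0,0,0,-1],[0,0,0.07,0,0,0,-1],[0,0,0.1,0,0,0,-1],[0,0,0.13,0,0,0,-1],[0,0,0.13,0,0,0,-1],[0,0,0.13,0,0,0,-1],[0,0,0.13,0,0,0,-1],[0,0,0.13,0,0,0,-1]]]'
python3 - <<'E'
from h import *
print(go([.6498,.0668,.0443],97))
i=vision.snapshot('scene')[110:260,190:350]; cv2.imwrite('pics/s6.png',cv2.resize(i,None,fx=3.8,fy=3.8,interpolation=cv2.INTER_CUBIC))
E
```

```text
time: 16.45
position: [0.6511, 0.0659, 0.1032]
orientation: [-2.083, -2.351, 0.001]
wrist_force: [-0.2, -1.2, -2.7]
finger_gap: 0.0318
finger_force: 19.8
time: 17.12
position: [0.6501, 0.0674, 0.0732]
orientation: [2.081, 2.353, 0.001]
wrist_force: [0.4, -0.4, -0.3]
finger_gap: 0.0312
finger_force: 19.8
(array([-0.002, -0.002,  0.116]), array([ 0.0004, -0.    ,  0.0003]))
```

View pics/s6.png

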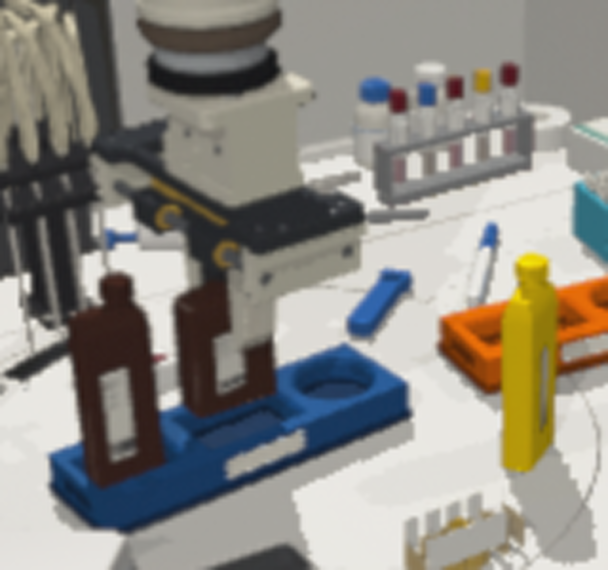

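```bash
python3 - <<'E'
from h import *
S=camera('scene'); q=lambda P:((proj(S,P)-[190,110])*3.8).round().tolist()
c,s=np.cos(.122),np.sin(.122)
f=lambda x0,y0,z,hx,hy:q([[x0+c*a-s*b,y0+s*a+c*b,z] for a,b in [(-hx,-hy),(-hx,hy),(hx,hy),(hx,-hy)]])
print('bottle',f(.6501,.0674,.043,.0165,.028)); print('pocket',f(.6498,.0668,.028,.0215,.033)); print('carr',f(.6493,.0708,.028,.035,.11))
print('1cm y:',q([[.65,.06,.043],[.65,.07,.043]]))
E
```

```text
bottle [[293.0, 389.0], [215.0, 418.0], [187.0, 397.0], [264.0, 368.0]]
pocket [[306.0, 410.0], [216.0, 445.0], [179.0, 417.0], [269.0, 383.0]]
carr [[412.0, 381.0], [107.0, 503.0], [51.0, 452.0], [349.0, 341.0]]
1cm y: [[251.0, 390.0], [236.0, 394.0]]
```

```bash
python3 - <<'E'
from h import *
st=telemetry.get_state(); i=vision.snapshot('wrist').astype(int); W=camera('wrist',st)
M=R.from_rotvec(st['orientation']); P=st['position']
for c in range(300,346,6):
    col=i[:,c]; m=(col[:,2]-col[:,0]>8)&(col.sum(1)<200); r=np.where(m[100:])[0]
    print(c, r[:1]+100, M.inv().apply(ray(W,(c,100+r[0]),P[2]-.0303)-P).round(4) if len(r) else '')
print('pred far base edge offs 0,7mm',[proj(W,M.apply([.028+d,0,.0303])+P)[0].round(1) for d in (0,.007)])
j=vision.snapshot('scene').astype(int)[200:225,225:275]; m=(j[...,2]-j[...,0]>8)&(j.sum(2)<220)
for k,rw in enumerate(m): print(200+k,''.join('#' if x else '.' for x in rw))
E
```

```text
300 [100] [ 0.0797 -0.0131  0.0303]
306 [100] [ 0.0796 -0.0092  0.0303]
312 [100] [ 0.0796 -0.0053  0.0303]
318 [100] [ 0.0796 -0.0014  0.0303]
324 [100] [0.0796 0.0025 0.0303]
330 [100] [0.0796 0.0065 0.0303]
336 [100] [0.0797 0.0104 0.0303]
342 [100] [0.0797 0.0143 0.0303]
pred far base edge offs 0,7mm [array([320. , 177.7]), array([320. , 167.7])]
200 ####........#########............####.............
201 ####........#########.........#######.............
202 ####........#########........########.............
203 #####.......##########.......########.............
204 ######......##########........#######.............
205 #####.......##########........#######.............
206 #####.......##########........#######.............
207 #####.......##########........#######.............
208 ######......##########.......########.............
209 ######......##########.......########.............
210 ######......##########.......########.............
211 ######.......#########......#########.............
212 ######.......#########....###########.............
213 ######.......##########.############..............
214 ######.......#####################................
215 ######.......##################...................
216 ######........##############......................
217 ######.........##########.........................
218 ######...........#####............................
219 ######............................................
220 ######............................................
221 .#####............................................
222 .#####............................................
223 .######...........................................
224 .######...........................................
```

```bash
python3 - <<'E'
from h import *
i=vision.snapshot('wrist').astype(int)
for c in (308,314,320,326,332): print(c,[(r,*i[r,c]) for r in range(140,200,4)])
E
```

```text
308 [(140, np.int64(75), np.int64(50), np.int64(35)), (144, np.int64(111), np.int64(68), np.int64(45)), (148, np.int64(127), np.int64(78), np.int64(47)), (152, np.int64(126), np.int64(77), np.int64(47)), (156, np.int64(87), np.int64(56), np.int64(34)), (160, np.int64(90), np.int64(60), np.int64(41)), (164, np.int64(76), np.int64(48), np.int64(35)), (168, np.int64(46), np.int64(39), np.int64(39)), (172, np.int64(29), np.int64(28), np.int64(35)), (176, np.int64(33), np.int64(33), np.int64(38)), (180, np.int64(30), np.int64(27), np.int64(38)), (184, np.int64(28), np.int64(30), np.int64(38)), (188, np.int64(35), np.int64(35), np.int64(41)), (192, np.int64(32), np.int64(32), np.int64(41)), (196, np.int64(31), np.int64(32), np.int64(43))]
314 [(140, np.int64(65), np.int64(45), np.int64(36)), (144, np.int64(94), np.int64(58), np.int64(37)), (148, np.int64(124), np.int64(76), np.int64(46)), (152, np.int64(126), np.int64(78), np.int64(48)), (156, np.int64(87), np.int64(56), np.int64(36)), (160, np.int64(89), np.int64(59), np.int64(38)), (164, np.int64(73), np.int64(48), np.int64(32)), (168, n
[... 1919 characters left out ...]
t64(42)), (144, np.int64(92), np.int64(60), np.int64(38)), (148, np.int64(115), np.int64(73), np.int64(48)), (152, np.int64(116), np.int64(74), np.int64(46)), (156, np.int64(119), np.int64(75), np.int64(49)), (160, np.int64(115), np.int64(72), np.int64(44)), (164, np.int64(101), np.int64(61), np.int64(37)), (168, np.int64(40), np.int64(38), np.int64(41)), (172, np.int64(37), np.int64(34), np.int64(37)), (176, np.int64(36), np.int64(35), np.int64(41)), (180, np.int64(35), np.int64(32), np.int64(39)), (184, np.int64(37), np.int64(40), np.int64(47)), (188, np.int64(35), np.int64(35), np.int64(42)), (192, np.int64(37), np.int64(37), np.int64(44)), (196, np.int64(40), np.int64(39), np.int64(48))]
```

```bash
python3 -m inch '[[[-0.015,0,0,0,0,0,-1],[-0.03,0,0,0,0,0,-1],[-0.03,0,0,0,0,0,-1],[-0.03,0,0.02,0,0,0,-1],[-0.03,0,0.04,0,0,0,-1],[-0.03,0,0.06,0,0,0,-1],[-0.03,0,0.075,0,0,0,-1],[-0.03,0,0.09,0,0,0,-1]]]'
python3 -m inch '[[[0,0,0.005,0,0,0,-1],[0,0,0.01,0,0,0,-1],[0,0,0.015,0,0,0,-1],[0,0,0.02,0,0,0,-1],[0,0,0.025,0,0,0,-1],[0,0,0.027,0,0,0,-1],[0,0,0.027,0,0,0,-1],[0,0,0.027,0,0,0,-1]]]'
```

```text
time: 17.98
position: [0.6503, 0.06, 0.0493]
orientation: [-2.08, -2.353, 0.001]
wrist_force: [-0.1, -0.3, -2.3]
finger_gap: 0.0314
finger_force: 19.8
time: 18.65
position: [0.6511, 0.0597, 0.0442]
orientation: [2.081, 2.353, 0.001]
wrist_force: [-1.0, -0.7, 5.5]
finger_gap: 0.0315
finger_force: 19.8
```

```bash
python3 -m inch '[[[0,0,0,0,0,0,0.3],[0,0,0,0,0,0,0.3],[0,0,0,0,0,0,0.3],[0,0,0,0,0,0,0.3],[0,0,0,0,0,0,0.3],[0,0,0,0,0,0,0.3],[0,0,-0.04,0,0,0,0.3],[0,0,-0.1,0,0,0,0.3]]]'
python3 -m inch '[[[0,0,-0.12,0,0,0,0.3],[0,0,-0.25,0,0,0,0.3],[0,0,-0.38,0,0,0,0.3],[0,0,-0.5,0,0,0,0.3],[0,0,-0.54,0,0,0,0.3],[-0.15,-0.1,-0.54,0,0,0,0.5],[-0.3,-0.2,-0.54,0,0,0,0.5],[-0.45,-0.3,-0.54,0,0,0,0.5]]]'
python3 -c "
from h import *
print(go([.4515,-.265,.2],97))"
```

```text
time: 19.32
position: [0.6494, 0.0596, 0.0677]
orientation: [-2.079, -2.352, 0.003]
wrist_force: [-0.6, 0.3, 0.1]
finger_gap: 0.0597
finger_force: 0.0
time: 19.98
position: [0.5942, -0.0519, 0.2047]
orientation: [2.077, 2.355, 0.001]
wrist_force: [0.4, -0.7, -0.5]
finger_gap: 0.0681
finger_force: 0.0
(array([-0.774, -0.673,  0.018]), array([0.0008, 0.0003, 0.0016]))
```

```bash
python3 -m inch '[[[-0.15,-0.1,0,0,0,0,1],[-0.3,-0.2,0,0,0,0,1],[-0.46,-0.3,0,0,0,0,1],[-0.6,-0.4,0,0,0,0,1],[-0.75,-0.5,0,0,0,0,1],[-0.88,-0.6,0,0,0,0,1],[-1,-0.66,0,0,0,0,1],[-1,-0.66,0,0,0,0,1]]]'
python3 -m inch '[[[-0.1,0,0,0,0,0,1],[-0.2,0,0,0,0,0,1],[-0.28,0,0,0,0,0,1],[-0.3,0,0,0,0,0,1],[-0.3,0,0,0,0,0,1],[-0.3,0,0,0,0,0,1],[-0.3,0,0,0,0,0,1],[-0.3,0,0,0,0,0,1]]]'
python3 - <<'E'
from h import *
st=telemetry.get_state(); i=vision.snapshot('wrist'); cv2.imwrite('pics/w3.png',i); np.save('w3.npy',np.r_[st['position'],st['orientation']]); print(st['position'],st['joints'].round(2))
cv2.imwrite('pics/w3b.png',cv2.resize(i[0:230,180:500],None,fx=2.5,fy=2.5,interpolation=cv2.INTER_CUBIC))
E
```

```text
time: 20.65
position: [0.4567, -0.329, 0.2036]
orientation: [2.093, 2.342, -0.008]
wrist_force: [0.1, 0.1, -0.3]
finger_gap: 0.0919
finger_force: 0.0
time: 21.32
position: [0.4711, -0.3928, 0.2038]
orientation: [-2.078, -2.356, -0.0]
wrist_force: [-0.0, -0.3, -0.2]
finger_gap: 0.0915
finger_force: 0.0
[ 0.47111908 -0.39279438  0.20377069] [ 1.26  0.55 -0.85  1.65  0.45  1.15  0.42]
```

View pics/w3b.png

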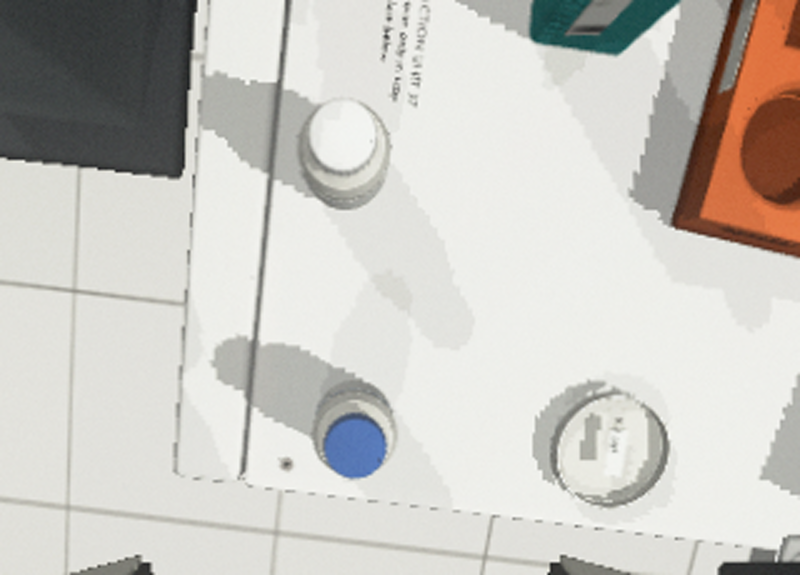

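The white cap centre is at crop (343,135) and the blue cap at (355,446). The petri dish at (612,447) is well clear.

```bash
python3 - <<'E'
from h import *
w=np.load('w3.npy');W=camera('wrist',dict(position=w[:3],orientation=w[3:]))
r=lambda x,y,z:ray(W,(x/2.5+180,y/2.5),z).round(4)
print('white',r(343,135,.076),'base near edge',r(346,210,0),'blue',r(355,446,.076),'blue base far edge',r(358,380,0),'orange c',r(700,217,.028),'bottom',r(675,226,0))
c,s=np.cos(-.06),np.sin(-.06)
print('pred orange corner',[.6545+c*-.035-s*-.085,-.1896+s*-.035+c*-.085]); print(go([.453,-.267,.1],97))
E
```

```text
white [ 0.4526 -0.2677  0.076 ] base near edge [ 0.4557 -0.2867  0.    ] blue [ 0.4723 -0.3857  0.076 ] blue base far edge [ 0.4719 -0.3673  0.    ] orange c [ 0.615 -0.271  0.028] bottom [ 0.6161 -0.2726  0.    ]
pred orange corner [np.float64(0.614466040551515), np.float64(-0.2723483056677118)]
(array([ 0.51 , -0.009,  0.415]), array([-0.    , -0.    ,  0.0013]))
```

```bash
python3 -m inch '[[[0.15,0,0,0,0,0,1],[0.3,-0.005,0,0,0,0,1],[0.44,-0.009,0,0,0,0,1],[0.51,-0.009,0,0,0,0,1],[0.51,-0.009,0.1,0,0,0,1],[0.51,-0.009,0.25,0,0,0,1],[0.51,-0.009,0.4,0,0,0,0.6],[0.51,-0.009,0.4,0,0,0,0.6]]]'
python3 -c "
from h import *
print(go([.4525,-.267,.012],97))"
```

```text
time: 22.03
position: [0.448, -0.2658, 0.0979]
orientation: [-2.073, -2.347, 0.003]
wrist_force: [-0.8, 0.2, 0.2]
finger_gap: 0.0832
finger_force: 0.0
(array([-0.009,  0.02 ,  0.343]), array([-0.0039, -0.0031,  0.0009]))
```

```bash
python3 -m inch '[[[-0.009,0.018,0.06,-0.002,-0.002,0,0.6],[-0.009,0.018,0.12,-0.003,-0.002,0,0.6],[-0.009,0.018,0.2,-0.003,-0.002,0,0.6],[-0.009,0.018,0.27,-0.003,-0.002,0,0.6],[-0.009,0.018,0.32,-0.003,-0.002,0,0.6],[-0.009,0.018,0.343,-0.003,-0.002,0,0.6],[-0.009,0.018,0.343,-0.003,-0.002,0,0.6],[-0.009,0.018,0.343,-0.003,-0.002,0,0]]]'
python3 -m inch '[[[0,0,0,0,0,0,-1],[0,0,0,0,0,0,-1],[0,0,0,0,0,0,-1],[0,0,0,0,0,0,-1],[0,0,0,0,0,0,-1],[0,0,0,0,0,0,-1],[0,0,0,0,0,0,-1],[0,0,0,0,0,0,-1]]]' 20
python3 -c "
from h import *
print(go([.4525,-.267,.012],97))"
```

```text
time: 22.7
position: [0.4582, -0.2701, 0.0186]
orientation: [2.075, 2.348, 0.003]
wrist_force: [0.0, -0.6, -0.1]
finger_gap: 0.07
finger_force: 0.0
time: 23.37
position: [0.4575, -0.2703, 0.0179]
orientation: [2.076, 2.348, 0.002]
wrist_force: [-2.2, 0.4, 5.2]
finger_gap: 0.0383
finger_force: 20.0
(array([ 0.016, -0.018,  0.024]), array([0.0029, 0.0022, 0.0002]))
```

```bash
python3 -m inch '[[[0,0,0,0,0,0,0.3],[0,0,0,0,0,0,0.3],[0,0,0,0,0,0,0.3],[0,0,0,0,0,0,0.3],[0.013,0,0.01,0.003,0.002,0,0.3],[0.013,0,0.02,0.003,0.002,0,0.3],[0.013,0,0.03,0.003,0.002,0,0.3],[0.013,0,0.03,0.003,0.002,0,0.3]]]'
python3 -m inch '[[[0,0,0,0,0,0,0.3],[0,0,0,0,0,0,0],[0,0,0,0,0,0,-1],[0,0,0,0,0,0,-1],[0,0,0,0,0,0,-1],[0,0,0,0,0,0,-1],[0,0,0,0,0,0,-1],[0,0,0,0,0,0,-1]]]' 20
```

```text
time: 24.03
position: [0.4569, -0.2665, 0.0095]
orientation: [-2.08, -2.353, 0.0]
wrist_force: [-1.1, -0.2, 0.8]
finger_gap: 0.0598
finger_force: 0.0
time: 24.7
position: [0.4572, -0.267, 0.0103]
orientation: [2.081, 2.353, -0.0]
wrist_force: [-0.2, 0.0, 0.5]
finger_gap: 0.0376
finger_force: 20.0
```

```bash
python3 -m inch '[[[0,0,-0.04,0,0,0,-1],[0,0,-0.12,0,0,0,-1],[0,0,-0.22,0,0,0,-1],[0,0,-0.34,0,0,0,-1],[0,0,-0.46,0,0,0,-1],[0,0,-0.58,0,0,0,-1],[0,0,-0.66,0,0,0,-1],[0,0,-0.66,0,0,0,-1]]]'
python3 -c "
from h import *
print(go([.6586,-.0046,.175],97))"
```

```text
time: 25.37
position: [0.4601, -0.2677, 0.1801]
orientation: [2.075, 2.348, 0.001]
wrist_force: [0.9, 0.4, -1.5]
finger_gap: 0.0378
finger_force: 20.0
(array([0.947, 0.917, 0.021]), array([0.0027, 0.0025, 0.0005]))
```

```bash
python3 -m inch '[[[0.08,0.08,0,0.001,0.001,0,-1],[0.19,0.18,0,0.002,0.002,0,-1],[0.3,0.29,0,0.002,0.002,0,-1],[0.41,0.4,0,0.002,0.002,0,-1],[0.52,0.51,0,0.002,0.002,0,-1],[0.63,0.61,0,0.002,0.002,0,-1],[0.74,0.72,0,0.002,0.002,0,-1],[0.83,0.81,0,0.002,0.002,0,-1]]]'
python3 -c "
from h import *
print(go([.6586,-.0046,.1],97))"
```

```text
time: 26.03
position: [0.6333, -0.033, 0.1746]
orientation: [-2.074, -2.35, 0.0]
wrist_force: [1.3, -0.0, -0.2]
finger_gap: 0.038
finger_force: 20.0
(array([0.098, 0.116, 0.298]), array([-0.0023, -0.0026,  0.0012]))
```

```bash
python3 -m inch '[[[0.05,0.06,0,-0.001,-0.001,0,-1],[0.098,0.116,0,-0.002,-0.002,0,-1],[0.098,0.116,0.05,-0.002,-0.002,0,-1],[0.098,0.116,0.12,-0.002,-0.002,0,-1],[0.098,0.116,0.2,-0.002,-0.002,0,-1],[0.098,0.116,0.27,-0.002,-0.002,0,-1],[0.098,0.116,0.3,-0.002,-0.002,0,-1],[0.098,0.116,0.3,-0.002,-0.002,0,-1]]]'
python3 -m inch '[[[0,0,0.04,0,0,0,-1],[0,0,0.08,0,0,0,-1],[0,0,0.12,0,0,0,-1],[0,0,0.15,0,0,0,-1],[0,0,0.15,0,0,0,-1],[0,0,0.15,0,0,0,-1],[0,0,0.15,0,0,0,-1],[0,0,0.15,0,0,0,-1]]]'
python3 - <<'E'
from h import *
print(go([.6586,-.0046,.0243],97))
i=vision.snapshot('scene'); cv2.imwrite('pics/s7.png',i)
# white body columns and blue round pocket
j=i.astype(int)[185:215,255:305]
for k,rw in enumerate(j): print(185+k,''.join('B' if p[0]-p[2]>50 and p.sum()>220 else 'd' if p[0]-p[2]>25 else 'W' if p.sum()>420 else '.' for p in rw))
S=camera('scene'); a=np.linspace(0,6.28,9)
print('pocket',proj(S,[[.6586+.025*np.cos(t),-.0046+.025*np.sin(t),.028] for t in a]).round(1).tolist())
p=telemetry.get_state()['position']; print('base',p,proj(S,[[p[0]+.02*np.cos(t),p[1]+.02*np.sin(t),p[2]-.0103] for t in a]).round(1).tolist())
E
```

```text
time: 26.7
position: [0.6555, -0.0092, 0.0969]
orientation: [-2.079, -2.35, 0.006]
wrist_force: [0.2, -0.6, -1.5]
finger_gap: 0.0378
finger_force: 20.0
time: 27.37
position: [0.6588, -0.0078, 0.0633]
orientation: [2.08, 2.353, 0.001]
wrist_force: [0.3, -0.7, -1.2]
finger_gap: 0.038
finger_force: 20.0
(array([0.013, 0.001, 0.156]), array([0.0005, 0.    , 0.0003]))
185 WWWWWWWWWWWWWW..WWWWWWWWWW..W......WBBBBdddWWWWWWW
186 .WWWWWWWWWWWWWW.WWWWWWWWWW..W......WBBBddd.WWWWWWW
187 ..WWWWWWWWWWWWW.WWWWWWWWWW..W......WBBBdd.WWWWWWWW
188 ...WWWWWWWWWWWWWWWWWWWWWWW..W......WBBdd.WWWWWWWWW
189 ...WWWWWWWWWWWWWWWWWWWWWWW..W......Wddd.WWWWWWWWWW
190 ...WWWWWWWWWWWWWWWWWWWWWWW..W......Wdd.WWWWWWWWWWW
191 ....WWWWWWWWWWWWWWWWWWWWWW..W.......d.WWWWWWWWWWWW
192 ....WWWWWWWWWWWWWWWWWWWWWW..W......dd.WWWWWWWWWWWW
193 ......WWWWWWWWWWWWWWWWWWWW..W.....dd.WWWWWWWWWWWWW
194 .......WWWWWWWWWWWWWWWWWWW......ddB.WWWWWWWWWWWWWW
195 .........WWWWWWWWWWWWWWWWW......ddd.WWWWWWWWWWWWWW
196 .........WWWWWWWWWWWWWWWWW......dd.WWWWWWWWWWWWWWW
197 ..........WWWWWWWWWWWWWWWWWWW...d.WWWWWWWWWWWWWWWW
198 ..........WWWWW
[... 555 characters left out ...]
dddddddddddddBBBBBBWWWWWWWWWWW
209 WW........ddddddddddddddddddddddddBBBBBBdWWWWWWWWW
210 WW........dddddddddddddddddddddddBBBBBBBBdWWWWWWWW
211 WW........dddddddddddddddddddddddBBBBBBBBBWWWWWWWW
212 WW.........BBddddddddddddddddddddBBBBBdddB.WWWWWWW
213 WW.........BBBddddddddddddddddddddBBdddddd.WWWWWWW
214 WW.........BBBdddddddddddddddddddddddddddd.WWWWWWW
pocket [[274.1, 205.0], [269.1, 208.1], [269.7, 212.0], [275.8, 214.2], [283.7, 213.6], [288.6, 210.3], [287.7, 206.6], [281.8, 204.4], [274.1, 205.0]]
base [ 0.6587578  -0.00788079  0.06333269] [[275.7, 196.7], [271.7, 199.1], [272.2, 202.0], [277.1, 203.8], [283.5, 203.3], [287.4, 200.8], [286.7, 197.8], [281.9, 196.2], [275.7, 196.6]]
```

```bash
python3 -m inch '[[[0.01,0,0.02,0,0,0,-1],[0.01,0,0.045,0,0,0,-1],[0.01,0,0.07,0,0,0,-1],[0.01,0,0.09,0,0,0,-1],[0.01,0,0.105,0,0,0,-1],[0.01,0,0.12,0,0,0,-1],[0.01,0,0.13,0,0,0,-1],[0.01,0,0.13,0,0,0,-1]]]'
python3 -m inch '[[[0,0,0.005,0,0,0,-1],[0,0,0.01,0,0,0,-1],[0,0,0.015,0,0,0,-1],[0,0,0.02,0,0,0,-1],[0,0,0.025,0,0,0,-1],[0,0,0.028,0,0,0,-1],[0,0,0.028,0,0,0,-1],[0,0,0.028,0,0,0,-1]]]'
```

```text
time: 28.08
position: [0.6574, -0.0056, 0.0293]
orientation: [-2.08, -2.353, 0.001]
wrist_force: [-0.7, -0.1, -0.2]
finger_gap: 0.0377
finger_force: 20.0
time: 28.75
position: [0.6581, -0.0055, 0.0243]
orientation: [2.08, 2.353, -0.0]
wrist_force: [-2.1, -0.1, 6.3]
finger_gap: 0.0377
finger_force: 20.0
```

```bash
python3 -m inch '[[[0,0,0,0,0,0,0.2],[0,0,0,0,0,0,0.2],[0,0,0,0,0,0,0.2],[0,0,0,0,0,0,0.2],[0,0,0,0,0,0,0.2],[0,0,0,0,0,0,0.2],[0,0,-0.04,0,0,0,0.2],[0,0,-0.1,0,0,0,0.2]]]'
python3 -m inch '[[[0,0,-0.12,0,0,0,0.2],[0,0,-0.25,0,0,0,0.2],[0,0,-0.38,0,0,0,0.2],[0,0,-0.5,0,0,0,0.2],[0,0,-0.56,0,0,0,0.2],[0.02,-0.1,-0.58,0,0,0,0.2],[0.02,-0.25,-0.58,0,0,0,0.5],[0.02,-0.4,-0.58,0,0,0,0.5]]]'
python3 -c "
from h import *
print(telemetry.get_state()['joints'].round(2),go([.477,.006,.15],0),go([.477,.006,.15],180))"
```

```text
time: 29.42
position: [0.6565, -0.0056, 0.0474]
orientation: [-2.079, -2.352, 0.003]
wrist_force: [-0.9, -0.1, 0.3]
finger_gap: 0.0551
finger_force: 0.0
time: 30.08
position: [0.5575, -0.0118, 0.1942]
orientation: [2.079, 2.354, 0.002]
wrist_force: [-1.0, -0.9, 1.0]
finger_gap: 0.0641
finger_force: 0.0
[ 0.69  0.48 -0.93  1.8   0.43  1.08 -0.27] (array([ 0.111, -0.311,  0.176]), array([ 6.000e-04, -8.000e-04,  8.091e-01])) (array([ 0.111, -0.311,  0.176]), array([ 8.000e-04,  6.000e-04, -6.909e-01]))
```

```bash
python3 -m inch '[[[0.02,-0.1,0,0,0,0.05,1],[0.06,-0.2,0,0,0,0.11,1],[0.11,-0.31,0,0,0,0.17,1],[0.11,-0.31,0,0,0,0.23,1],[0.11,-0.31,0,0,0,0.29,1],[0.11,-0.31,0,0,0,0.35,1],[0.11,-0.31,0,0,0,0.4,1],[0.11,-0.31,0,0,0,0.45,1]]]'
python3 -c "
from h import *
print(go([.477,.006,.15],0))"
```

```text
time: 30.75
position: [0.4777, 0.0052, 0.1939]
orientation: [2.924, 1.145, 0.001]
wrist_force: [-0.5, -0.3, 0.1]
finger_gap: 0.0918
finger_force: 0.0
(array([ 0.   , -0.005,  0.176]), array([ 5.000e-04, -3.000e-04,  3.563e-01]))
```

```bash
python3 -m inch '[[[0,0,0,0,0,0.06,1],[0,0,0,0,0,0.12,1],[0,0,0,0,0,0.18,1],[0,0,0,0,0,0.24,1],[0,0,0,0,0,0.3,1],[0,0,0.05,0,0,0.345,1],[0,0,0.1,0,0,0.345,1],[0,0,0.16,0,0,0.345,1]]]'
python3 - <<'E'
from h import *
print(go([.477,.006,.006],1),telemetry.get_state()['joints'].round(2))
a=vision.snapshot('scene')[150:300,200:360];st=telemetry.get_state();b=vision.snapshot('wrist');cv2.imwrite('pics/w4.png',b);b=b[:,150:500]
cv2.imwrite('pics/s8.png',np.hstack([cv2.resize(a,(427,400),interpolation=cv2.INTER_CUBIC),b]))
E
```

```text
time: 31.42
position: [0.4784, 0.0053, 0.1539]
orientation: [3.141, 0.045, 0.004]
wrist_force: [0.3, 0.4, -0.2]
finger_gap: 0.0918
finger_force: 0.0
(array([-0.007, -0.004,  0.592]), array([ 0.0004, -0.0011,  0.0053])) [ 0.5   0.31 -0.66  2.03  0.24  0.88 -1.83]
```

View pics/s8.png

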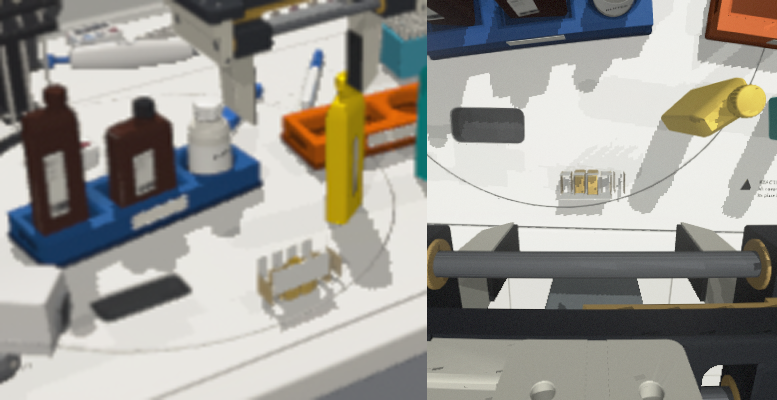

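All three reagent bottles stand upright in the blue carrier. The pack is between the open jaws, at wrist columns 560–625 and rows 170–198 of this composite. That was the last picture I may view, so from here I check with numbers only.

```bash
python3 - <<'E'
from h import *
st=telemetry.get_state(); W=camera('wrist',st)
r=lambda x,y,z:ray(W,(x-277,y),z).round(4)
for z in (.0,.03,.047): print(z,'ends',r(561,183,z),r(625,183,z),'far/near',r(593,169,z),r(593,197,z))
P=[[.477+a*.013,.006+b*.035,z] for a in(-1,1) for b in (-1,1) for z in (0,.047)]
print((proj(W,P)+[277,0]).round().tolist())
i=cv2.imread('pics/w4.png').astype(int)
for k in range(164,206,2): print(k,''.join('#' if p.sum()<400 else 'y' if p[2]-p[0]>40 else '+' if p.sum()<560 else '.' for p in i[k,275:360]))
E
```

```text
0.0 ends [0.471  0.0447 0.    ] [ 0.4731 -0.0272  0.    ] far/near [0.488  0.0092 0.    ] [0.4557 0.0083 0.    ]
0.03 ends [0.4781 0.0412 0.03  ] [ 0.48  -0.024  0.03 ] far/near [0.4935 0.009  0.03  ] [0.4642 0.0082 0.03  ]
0.047 ends [0.4821 0.0392 0.047 ] [ 0.4839 -0.0222  0.047 ] far/near [0.4966 0.0089 0.047 ] [0.469  0.0081 0.047 ]
[[626.0, 191.0], [631.0, 203.0], [564.0, 189.0], [559.0, 201.0], [627.0, 168.0], [632.0, 177.0], [564.0, 166.0], [559.0, 175.0]]
164 .....................................................................................
166 .....................................................................................
168 .....................................................................................
170 .......................+yyyyyyyyy+..+yyyyyyyy+.......................................
172 .........++++++++++++.++++++++++++.++yyyyyyyy++..+++++++++++.++........++............
174 .........++++++++.+#+.+++++++++++#++++++++++++...+++++++++++.++.....++.+#............
176 ........+#+......++#++##yyyyyyyy##++yyyyyyyyy..........++.++.++.....++.+#...........+
17
[... 557 characters left out ...]
.+++#++##yyyyyyyy##+#yyyyyyyyy#+++++...++++++..++..+++..++......++++++
192 .....++++#++...+++++++##yyyyyy#y#++#yyyyyyyyy#+++++..++++++.......+++..++......+++++#
194 .....+++..+++++++++++++++++++++++++++yy++++++#++++++++++++++......+++.........+###+++
196 .....+++++++++++++++++++++++++++++++++++++++++++++++++++++++......+++...+++++++++++++
198 .....++++++++++++++++++++++++++++++...+....+....+..+.+.+.+.+.....+++++.......++++++++
200 .......+++++++++.+++.+.+++++++++++++++++++..+++++++++++++++++++...+..........++++++++
202 .......+++++++++++++++++++++++++++++++++++++++++++++##+.......................+++++++
204 .......+++++++++++++++++++++++++++++++++++####++++++..........................+++++++
```

```bash
python3 -m inch '[[[0,-0.014,0.08,0,0,0.003,1],[0,-0.014,0.18,0,0,0.003,1],[0,-0.014,0.28,0,0,0.003,1],[0,-0.014,0.38,0,0,0.003,1],[0,-0.014,0.46,0,0,0.003,1],[0,-0.014,0.53,0,0,0.003,1],[0,-0.014,0.57,0,0,0.003,1],[0,-0.014,0.59,0,0,0.003,1]]]'
python3 -m inch '[[[0,0,0,0,0,0,1],[0,0,0,0,0,0,0.9],[0,0,0,0,0,0,0.8],[0,0,0,0,0,0,0.7],[0,0,0,0,0,0,0.6],[0,0,0,0,0,0,0.4],[0,0,0,0,0,0,0.2],[0,0,0,0,0,0,0]]]' 10
python3 -m inch '[[[0,0,0,0,0,0,-1],[0,0,0,0,0,0,-1],[0,0,0,0,0,0,-1],[0,0,0,0,0,0,-1],[0,0,0,0,0,0,-1],[0,0,0,0,0,0,-1],[0,0,0,0,0,0,-1],[0,0,0,0,0,0,-1]]]' 10
```

```text
time: 32.18
position: [0.4774, 0.0086, 0.0052]
orientation: [-3.141, -0.035, 0.002]
wrist_force: [-0.1, 0.3, -0.5]
finger_gap: 0.0918
finger_force: 0.0
time: 32.85
position: [0.4781, 0.0084, 0.0062]
orientation: [3.141, 0.035, 0.001]
wrist_force: [-0.9, 0.3, 6.4]
finger_gap: 0.0702
finger_force: 10.0
time: 33.52
position: [0.4782, 0.0084, 0.0062]
orientation: [3.141, 0.035, 0.001]
wrist_force: [-0.8, -1.7, 6.5]
finger_gap: 0.07
finger_force: 10.0
```

```bash
python3 -m inch '[[[0,0,-0.02,0,0,0,-1],[0,0,-0.07,0,0,0,-1],[0,0,-0.15,0,0,0,-1],[0,0,-0.26,0,0,0,-1],[0,0,-0.38,0,0,0,-1],[0,0,-0.5,0,0,0,-1],[0,0,-0.6,0,0,0,-1],[0,0,-0.67,0,0,0,-1]]]'
python3 -c "
from h import *
print(go([.6565,-.1557,.17],-3.4))"
```

```text
time: 34.18
position: [0.4785, 0.0089, 0.1765]
orientation: [3.141, 0.036, 0.005]
wrist_force: [1.5, -0.1, -0.6]
finger_gap: 0.07
finger_force: 10.0
(array([0.697, 0.675, 0.028]), array([ 0.0001, -0.0015,  0.0393]))
```

```bash
python3 -m inch '[[[0.06,0.06,0,0,0,0.01,-1],[0.15,0.15,0,0,-0.001,0.02,-1],[0.26,0.25,0,0,-0.001,0.03,-1],[0.37,0.36,0,0,-0.001,0.04,-1],[0.48,0.47,0,0,-0.001,0.04,-1],[0.58,0.56,0,0,-0.001,0.04,-1],[0.66,0.63,0,0,-0.001,0.04,-1],[0.69,0.67,0,0,-0.001,0.04,-1]]]'
python3 -m inch '[[[0,0,0.04,0,0,0,-1],[0,0,0.1,0,0,0,-1],[0,0,0.18,0,0,0,-1],[0,0,0.26,0,0,0,-1],[0,0,0.34,0,0,0,-1],[0,0,0.4,0,0,0,-1],[0,0,0.4,0,0,0,-1],[0,0,0.4,0,0,0,-1]]]'
python3 - <<'E'
from h import *
st=telemetry.get_state(); b=vision.snapshot('wrist'); cv2.imwrite('pics/w5.png',b)
print(st['position'],go([.6565,-.1557,.0202],-3.4)); W=camera('wrist',st)
M=R.from_rotvec(st['orientation']);P=st['position']
print('pack bottom far corners',proj(W,[M.apply([.013,y,.0062])+P for y in (-.035,.035)]).round().tolist())
c,s=np.cos(-.06),np.sin(-.06)
cc=[[.6545+c*a-s*b,-.1896+s*a+c*b,.028] for a,b in [(.018,.074),(.018,-.006),(.035,.085),(.035,-.085)]]
print('pocket far rim corners, carrier far corners',proj(W,cc).round().tolist())
i=b.astype(int)
for k in range(130,226,3): print(k,''.join('o' if p[2]-p[0]>60 and p.sum()>260 else 'd' if p[2]-p[0]>40 and p.sum()<=260 else '#' if p.sum()<300 else '.' for p in i[k,200:440:2]))
E
```

```text
time: 34.85
position: [0.6559, -0.1583, 0.1736]
orientation: [3.14, -0.101, -0.001]
wrist_force: [0.0, -0.5, -0.3]
finger_gap: 0.0702
finger_force: 10.0
time: 35.52
position: [0.6524, -0.1541, 0.0725]
orientation: [-3.139, 0.095, 0.007]
wrist_force: [0.3, -1.1, -0.0]
finger_gap: 0.0701
finger_force: 10.0
[ 0.6524072  -0.15414065  0.07248719] (array([0.012, 0.004, 0.214]), array([-0.0002,  0.0009, -0.0008]))
pack bottom far corners [[263.0, 209.0], [375.0, 209.0]]
pocket far rim corners, carrier far corners [[267.0, 182.0], [374.0, 181.0], [251.0, 159.0], [481.0, 159.0]]
130 ........................................................................................................................
133 ........................................................................................................................
136 ........................................................................................................................
139 ........................................................................................................................
142 ...................
[... 2776 characters left out ...]
dddddddddddddddddddddddddddddddddddddddddoooooooooodddddddddddddddddddddddd
211 ...........................oooooooooodddddddddddddddddddddddddddddddddddddddddddddddddoooooooooodddddddddddddddddddddddd
214 ...........................oooooooodddddddddd.ooooooodddooooooooodddddddddddddddddddddoooooooooooddddddddddddddddddddddd
217 ...........................oooooooodooooooooooooooooo.oooooooooo.ooooooooooooo.doooddooooooooooooodddddddddddddddddddddo
220 ...........................oooooo........#oo.oooooooo.oo.oooooooooo#.........o#ooooodoo#oooooooooooodddddddddddddddddodd
223 ............................oooo.........#oo..........oo.ooooooooooo.........o.#ooooooo##oooo...ooooooddddddddddddoodddd
```

```bash
python3 -m inch '[[[0.012,0.004,0.02,0,0,0,-1],[0.012,0.004,0.04,0,0,0,-1],[0.012,0.004,0.04,0,0,0,-1],[0.012,0.004,0.04,0,0,0,-1],[0.012,0.004,0.04,0,0,0,-1],[0.012,0.004,0.04,0,0,0,-1],[0.012,0.004,0.04,0,0,0,-1],[0.012,0.004,0.04,0,0,0,-1]]]'
python3 - <<'E'
from h import *
st=telemetry.get_state(); b=vision.snapshot('wrist'); cv2.imwrite('pics/w6.png',b)
print(st['position'],st['orientation'],np.abs(st['qvel']).max()); W=camera('wrist',st)
i=b.astype(int); o=(i[...,2]-i[...,0]>40)
for c in (270,300,340,380,420):
    r=100+np.where(o[100:,c])[0][0]; br=i[r:230,c].sum(1); print('far edge',c,r,ray(W,(c,r+2),.028).round(4), 'sums',br[::2].tolist())
c,s=np.cos(-.06),np.sin(-.06)
print(proj(W,[[.6545+c*a-s*b,-.1896+s*a+c*b,.028] for a,b in [(.018,.034),(-.018,.034),(.035,.034)]]).round(1).tolist())
T=camera('top'); j=vision.snapshot('top'); cv2.imwrite('pics/t6.png',j)
E
```

```text
time: 36.23
position: [0.6567, -0.1563, 0.0634]
orientation: [3.14, -0.097, -0.003]
wrist_force: [1.0, 0.3, -0.1]
finger_gap: 0.0698
finger_force: 10.0
[ 0.65666482 -0.15630853  0.06336184] [ 3.14001646e+00 -9.66692077e-02 -2.79114005e-03] 0.0013142700456401457
far edge 270 156 [ 0.6999 -0.1245  0.028 ] sums [246, 253, 317, 309, 397, 410, 408, 407, 412, 403, 401, 405, 396, 405, 302, 206, 184, 187, 180, 227, 222, 212, 222, 212, 211, 224, 215, 221, 208, 220, 221, 209, 509, 516, 518, 519, 519]
far edge 300 156 [ 0.6986 -0.1455  0.028 ] sums [264, 249, 302, 307, 395, 402, 401, 405, 398, 402, 398, 391, 396, 399, 289, 233, 190, 184, 179, 211, 227, 224, 218, 215, 226, 228, 227, 215, 218, 317, 358, 348, 355, 447, 516, 513, 517]
far edge 340 156 [ 0.6969 -0.1734  0.028 ] sums [305, 248, 288, 314, 346, 396, 389, 393, 391, 385, 376, 390, 386, 389, 275, 277, 194, 189, 191, 179, 227, 236, 242, 215, 226, 216, 217, 224, 221, 225, 207, 211, 494, 516, 511, 508, 526]
far edge 380 157 [ 0.6945 -0.2014  0.028 ] sums [264, 241, 286, 306, 383, 394, 397, 391, 394, 389, 390, 392, 378, 388, 379, 382, 406, 396, 384, 384, 402, 404, 404, 401, 405, 411, 401, 405, 408, 402, 410, 399, 402, 398, 337, 364, 446]
far edge 420 158 [ 0.6922 -0.2297  0.028 ] sums [241, 229, 294, 306, 389, 399, 392, 393, 394, 334, 279, 188, 203, 195, 201, 247, 225, 234, 231, 228, 239, 227, 239, 234, 237, 224, 223, 219, 233, 224, 226, 225, 223, 203, 216, 204]
[[318.2, 190.4], [318.4, 236.7], [318.2, 167.0]]
```

```bash
python3 -m inch '[[[0.016,0,0,0,0,0,-1],[0.016,0,0.02,0,0,0,-1],[0.016,0,0.045,0,0,0,-1],[0.016,0,0.07,0,0,0,-1],[0.016,0,0.09,0,0,0,-1],[0.016,0,0.11,0,0,0,-1],[0.016,0,0.12,0,0,0,-1],[0.016,0,0.13,0,0,0,-1]]]'
python3 -m inch '[[[0,0,0.005,0,0,0,-1],[0,0,0.01,0,0,0,-1],[0,0,0.015,0,0,0,-1],[0,0,0.02,0,0,0,-1],[0,0,0.025,0,0,0,-1],[0,0,0.03,0,0,0,-1],[0,0,0.035,0,0,0,-1],[0,0,0.035,0,0,0,-1]]]'
```

```text
time: 37.0
position: [0.6602, -0.1565, 0.0299]
orientation: [-3.14, 0.097, 0.004]
wrist_force: [-0.5, -0.0, 0.2]
finger_gap: 0.07
finger_force: 10.0
time: 37.67
position: [0.6603, -0.1566, 0.0216]
orientation: [-3.14, 0.097, 0.004]
wrist_force: [0.3, 0.6, -1.0]
finger_gap: 0.0699
finger_force: 10.0
```

```bash
python3 -m inch '[[[0,0,0.002,0,0,0,-1],[0,0,0.004,0,0,0,-1],[0,0,0.005,0,0,0,-1],[0,0,0.006,0,0,0,-1],[0,0,0.007,0,0,0,-1],[0,0,0.008,0,0,0,-1],[0,0,0.008,0,0,0,-1],[0,0,0.008,0,0,0,-1]]]'
```

```text
time: 38.33
position: [0.6605, -0.1565, 0.0203]
orientation: [3.14, -0.097, -0.003]
wrist_force: [-3.2, -0.2, 4.9]
finger_gap: 0.0701
finger_force: 10.0
```

```bash
python3 -m inch '[[[0,0,0,0,0,0,0.65],[0,0,0,0,0,0,0.8],[0,0,0,0,0,0,0.9],[0,0,0,0,0,0,0.9],[0,0,0,0,0,0,0.9],[0,0,0,0,0,0,0.9],[0,0,-0.03,0,0,0,0.9],[0,0,-0.08,0,0,0,0.9]]]'
python3 -m inch '[[[0,0,-0.1,0,0,0,0.9],[0,0,-0.22,0,0,0,0.9],[0,0,-0.35,0,0,0,0.9],[0,0,-0.46,0,0,0,0.9],[0,0,-0.54,0,0,0,0.9],[-0.05,0.05,-0.6,0,0,0,1],[-0.12,0.12,-0.6,0,0,0,1],[-0.18,0.18,-0.6,0,0,0,1]]]'
python3 - <<'E'
from h import *
print(telemetry.get_state()['joints'].round(2),go([.4715,-.386,.12],-3.4),go([.4715,-.386,.12],-30))
c=vision.snapshot('top'); cv2.imwrite('pics/t7.png',c)
E
```

```text
time: 39.0
position: [0.6591, -0.1563, 0.039]
orientation: [-3.14, 0.096, 0.008]
wrist_force: [0.2, 0.4, -0.6]
finger_gap: 0.0871
finger_force: 0.0
time: 39.67
position: [0.6139, -0.199, 0.1933]
orientation: [3.139, -0.094, 0.003]
wrist_force: [-0.3, -0.2, -1.6]
finger_gap: 0.0915
finger_force: 0.0
[ 0.67  0.54 -0.56  1.58  0.31  1.11 -1.59] (array([-0.524,  0.781,  0.293]), array([ 0.0008, -0.0011, -0.0004])) (array([-0.524,  0.781,  0.293]), array([ 0.0005, -0.0012,  0.2213]))
```

```bash
python3 -m inch '[[[-0.06,0.08,0,0,0,-0.05,1],[-0.13,0.2,0,0,0,-0.11,1],[-0.21,0.32,0,0,0,-0.17,1],[-0.29,0.44,0,0,0,-0.23,1],[-0.37,0.56,0,0,0,-0.29,1],[-0.45,0.67,0,0,0,-0.34,1],[-0.52,0.78,0,0,0,-0.4,1],[-0.52,0.78,0,0,0,-0.46,1]]]'
python3 -c "
from h import *
print(go([.4715,-.386,.12],120))"
```

```text
time: 40.38
position: [0.4653, -0.394, 0.1909]
orientation: [2.83, 1.359, -0.011]
wrist_force: [-0.8, -1.0, -0.0]
finger_gap: 0.0922
finger_force: 0.0
(array([ 0.043, -0.   ,  0.283]), array([-0.0026,  0.0028, -0.5724]))
```

```bash
python3 -m inch '[[[0.02,0,0,0,0,-0.06,1],[0.043,0,0,0,0,-0.12,1],[0.043,0,0,0,0,-0.18,1],[0.043,0,0,0,0,-0.24,1],[0.043,0,0,0,0,-0.3,1],[0.043,0,0,0,0,-0.35,1],[0.043,0,0,0,0,-0.4,1],[0.043,0,0,0,0,-0.45,1]]]'
python3 -m inch '[[[0,0,0,0,0,-0.06,1],[0,0,0,0,0,-0.1,1],[0,0,0,0,0,-0.12,1],[0,0,0,0,0,-0.12,1],[0,0,0,0,0,-0.12,1],[0,0,0.05,0,0,-0.12,0.7],[0,0,0.1,0,0,-0.12,0.7],[0,0,0.1,0,0,-0.12,0.7]]]'
python3 - <<'E'
from h import *
st=telemetry.get_state(); print(go([.4715,-.386,.010],120),st['joints'].round(2))
T=camera('top')
# check with top view: blue cap blob
i=vision.snapshot('top').astype(int)[235:275,415:455]; m=(i[...,0]-i[...,2]>60); ys,xs=np.where(m); print(len(xs), xs.mean()+415 if len(xs) else '', ys.mean()+235 if len(xs) else '')
E
```

```text
time: 41.05
position: [0.4783, -0.3772, 0.1916]
orientation: [-1.893, -2.507, 0.003]
wrist_force: [0.3, 0.4, -0.1]
finger_gap: 0.0918
finger_force: 0.0
time: 41.72
position: [0.4759, -0.3763, 0.162]
orientation: [-1.569, -2.715, 0.002]
wrist_force: [-0.1, 0.3, -0.8]
finger_gap: 0.0789
finger_force: 0.0
(array([-0.028, -0.032,  0.608]), array([-0.002 , -0.0024, -0.0004])) [ 1.31  0.65 -0.98  1.7   0.59  1.13  0.68]
22 436.0 256.1818181818182
```

```bash
python3 -m inch '[[[-0.028,-0.032,0,0,0,0,0.7],[-0.028,-0.032,0.05,0,0,0,0.7],[-0.028,-0.032,0.12,0,0,0,0.7],[-0.028,-0.032,0.2,0,0,0,0.7],[-0.028,-0.032,0.26,0,0,0,0.7],[-0.028,-0.032,0.26,0,0,0,0.7],[-0.028,-0.032,0.26,0,0,0,0.7],[-0.028,-0.032,0.26,0,0,0,0.7]]]'
python3 -c "
from h import *
print(go([.4715,-.386,.010],120))"
```

```text
time: 42.43
position: [0.4751, -0.3871, 0.1009]
orientation: [-1.57, -2.72, 0.001]
wrist_force: [0.3, 0.0, 1.2]
finger_gap: 0.0783
finger_force: 0.0
(array([ 0.011, -0.01 ,  0.363]), array([-0.0005, -0.0002,  0.    ]))
```

```bash
python3 -m inch '[[[0.011,-0.01,0.06,0,0,0,0.7],[0.011,-0.01,0.13,0,0,0,0.7],[0.011,-0.01,0.2,0,0,0,0.7],[0.011,-0.01,0.27,0,0,0,0.7],[0.011,-0.01,0.32,0,0,0,0.7],[0.011,-0.01,0.35,0,0,0,0.7],[0.011,-0.01,0.363,0,0,0,0.7],[0.011,-0.01,0.363,0,0,0,0.7]]]'
python3 -m inch '[[[0,0,0,0,0,0,0.4],[0,0,0,0,0,0,0.2],[0,0,0,0,0,0,0],[0,0,0,0,0,0,-1],[0,0,0,0,0,0,-1],[0,0,0,0,0,0,-1],[0,0,0,0,0,0,-1],[0,0,0,0,0,0,-1]]]' 20
```

```text
time: 43.1
position: [0.4709, -0.3858, 0.0095]
orientation: [-1.57, -2.719, 0.001]
wrist_force: [-0.0, -0.8, 1.0]
finger_gap: 0.0781
finger_force: 0.0
time: 43.77
position: [0.4709, -0.3859, 0.0097]
orientation: [-1.57, -2.719, 0.002]
wrist_force: [0.9, 0.3, 2.2]
finger_gap: 0.0384
finger_force: 20.0
```

```bash
python3 -m inch '[[[0,0,-0.04,0,0,0,-1],[0,0,-0.12,0,0,0,-1],[0,0,-0.22,0,0,0,-1],[0,0,-0.32,0,0,0,-1],[0,0,-0.42,0,0,0,-1],[0,0,-0.5,0,0,0,-1],[0,0,-0.5,0,0,0,-1],[0,0,-0.5,0,0,0,-1]]]'
python3 -c "
from h import *
print(go([.6535,-.2355,.135],120))"
```

```text
time: 44.43
position: [0.4715, -0.3864, 0.1361]
orientation: [1.571, 2.72, -0.003]
wrist_force: [-0.6, 0.1, -1.8]
finger_gap: 0.0381
finger_force: 20.0
(array([0.159, 0.932, 0.003]), array([-0.0007,  0.0007, -0.0001]))
```

```bash
python3 -m inch '[[[0.01,0.07,0,0,0,0,-1],[0.03,0.18,0,0,0,0,-1],[0.055,0.32,0,0,0,0,-1],[0.08,0.46,0,0,0,0,-1],[0.1,0.6,0,0,0,0,-1],[0.13,0.74,0,0,0,0,-1],[0.15,0.86,0,0,0,0,-1],[0.159,0.932,0,0,0,0,-1]]]'
python3 -m inch '[[[0,0,0.04,0,0,0,-1],[0,0,0.1,0,0,0,-1],[0,0,0.16,0,0,0,-1],[0,0,0.22,0,0,0,-1],[0,0,0.26,0,0,0,-1],[0,0,0.26,0,0,0,-1],[0,0,0.26,0,0,0,-1],[0,0,0.26,0,0,0,-1]]]'
python3 - <<'E'
from h import *
st=telemetry.get_state(); print(st['position'],go([.6535,-.2355,.0237],120))
b=vision.snapshot('wrist'); cv2.imwrite('pics/w8.png',b); W=camera('wrist',st); i=b.astype(int); P=st['position']; M=R.from_rotvec(st['orientation'])
a=np.linspace(0,2*np.pi,9)[:-1]
print('pocket pred',proj(W,[[.6535+.025*np.cos(t),-.2355+.025*np.sin(t),.028] for t in a]).round().astype(int).tolist())
print('base pred',proj(W,[M.apply([.02*np.cos(t),.02*np.sin(t),.0097])+P for t in a]).round().astype(int).tolist())
for k in range(140,226,3): print(k,''.join('o' if p[2]-p[0]>60 and p.sum()>330 else 'd' if p[2]-p[0]>40 and p.sum()<=330 else 'W' if p.sum()>450 else '.' for p in i[k,240:410:2]))
E
```

```text
time: 45.1
position: [0.6544, -0.2298, 0.1326]
orientation: [-1.562, -2.721, -0.002]
wrist_force: [-0.9, 0.7, -0.2]
finger_gap: 0.0383
finger_force: 20.0
time: 45.77
position: [0.6529, -0.2354, 0.0696]
orientation: [-1.571, -2.719, 0.001]
wrist_force: [-0.3, 0.5, -0.3]
finger_gap: 0.0383
finger_force: 20.0
[ 0.65291717 -0.23540083  0.06957418] (array([-0.002,  0.002,  0.183]), array([-0.0005, -0.0004, -0.0004]))
pocket pred [[349, 227], [353, 203], [338, 184], [312, 180], [292, 196], [289, 220], [305, 238], [329, 241]]
base pred [[320, 197], [342, 206], [351, 226], [341, 246], [320, 254], [299, 246], [290, 226], [298, 206]]
140 WWWWWWWWWWWWWWWWWWWWWWWWWWWWWWWWW.d.ddoooddddddddddddddddddddddddddddddd..dddd..ddddo
143 WWWWWWWWWWWWWWWWWWWWWWWWWWWWWWWW.d.ddddooodddddddddddddddddddddddddddddddd.dddddddooo
146 WWWWWWWWWWWWWWWWWWWWWWWWWWWWWWW.d.ddddooooodddddddddddddddddddddddddddddd.....dddoooo
149 WWWWWWWWWWWWWWWWWWWWWWWWWWWWWW.d.dddddoooooooddddddddddddddddddddddddddd.....dddooooo
152 WWWWWWWWWWWWWWWWWWWWWWWWWWWWW.d.dddddddooooooodddddddddddddddddddddd.dd.....dddoooooo
155 WWWWWWWWWWWWWW
[... 1441 characters left out ...]
ooooddddddodddddddd.............ddddddddddddooooooooooooWWWWWWWWWWWWWW
206 WWWWWWWWWWW...ooooooooddodddddd...................dddddddddoooooooooooWWWWWWWWWWWWWWW
209 WWWWWWWWWW...oooooooooooodddd.......................dddddddooooooooooWWWWWWWWWWWWWWWW
212 WWWWWWWWW..doooooooooooooddd.........................ddddddoooooooooWWWWWWWWWWWWWWWWW
215 WWWWWWWWW.doooooooooooooodd...........................dddddooooooooWWWWWWWWWWWWWWWWWW
218 WWWWWWWWWWoooooooooooooood.............................dddoooooooWWWWWWWWWWWWWWWWWWWW
221 WWWWWWWWWooooooooooooooood.............................dddooooooWWWWWWWWWWWWWWWWWWWWW
224 WWWWWWWWooooooooo.....ddo..............................dddo.....WWWWWWWWWWWWWWWWWWWWW
```

```bash
python3 -m inch '[[[0.004,0.008,0,0,0,0,-1],[0.004,0.008,0.02,0,0,0,-1],[0.004,0.008,0.05,0,0,0,-1],[0.004,0.008,0.08,0,0,0,-1],[0.004,0.008,0.105,0,0,0,-1],[0.004,0.008,0.125,0,0,0,-1],[0.004,0.008,0.14,0,0,0,-1],[0.004,0.008,0.15,0,0,0,-1]]]'
python3 -m inch '[[[0,0,0.004,0,0,0,-1],[0,0,0.008,0,0,0,-1],[0,0,0.013,0,0,0,-1],[0,0,0.018,0,0,0,-1],[0,0,0.023,0,0,0,-1],[0,0,0.028,0,0,0,-1],[0,0,0.033,0,0,0,-1],[0,0,0.033,0,0,0,-1]]]'
```

```text
time: 46.48
position: [0.6535, -0.2329, 0.0306]
orientation: [-1.569, -2.718, 0.002]
wrist_force: [0.8, -0.3, -0.7]
finger_gap: 0.0383
finger_force: 20.0
time: 47.15
position: [0.6541, -0.2331, 0.0238]
orientation: [-1.57, -2.719, 0.002]
wrist_force: [-0.1, -0.9, 0.9]
finger_gap: 0.0385
finger_force: 20.0
```

```bash
python3 -m inch '[[[0,0,0.002,0,0,0,-1],[0,0,0.003,0,0,0,-1],[0,0,0.004,0,0,0,-1],[0,0,0.004,0,0,0,-1],[0,0,0.004,0,0,0,-1],[0,0,0.004,0,0,0,0.1],[0,0,0.004,0,0,0,0.1],[0,0,0.004,0,0,0,0.15]]]'
python3 -m inch '[[[0,0,0,0,0,0,0.15],[0,0,0,0,0,0,0.15],[0,0,-0.03,0,0,0,0.15],[0,0,-0.09,0,0,0,0.15],[0,0,-0.18,0,0,0,0.15],[0,0,-0.28,0,0,0,0.15],[0,0,-0.38,0,0,0,0.15],[0,0,-0.46,0,0,0,0.15]]]'
python3 -c "
from h import *
print(go([.45,-.48,.22],120))"
```

```text
time: 47.82
position: [0.6539, -0.233, 0.0222]
orientation: [-1.57, -2.719, 0.001]
wrist_force: [-0.4, 0.2, -0.0]
finger_gap: 0.0512
finger_force: 0.0
time: 48.48
position: [0.6552, -0.2328, 0.1412]
orientation: [1.57, 2.72, 0.0]
wrist_force: [0.3, -0.2, -0.3]
finger_gap: 0.0527
finger_force: 0.0
(array([-0.446, -1.205, -0.315]), array([0.0002, 0.0004, 0.0002]))
```

```bash
python3 -m inch '[[[-0.05,-0.1,-0.15,0,0,0,0.15],[-0.1,-0.22,-0.3,0,0,0,0.15],[-0.15,-0.36,-0.31,0,0,0,0.15],[-0.2,-0.5,-0.31,0,0,0,0.15],[-0.26,-0.64,-0.31,0,0,0,0.15],[-0.32,-0.78,-0.31,0,0,0,0.15],[-0.38,-0.9,-0.31,0,0,0,0.15],[-0.4,-1,-0.31,0,0,0,0.15]]]'
python3 -m inch '[[[0,0,0,0,0,0,0.15],[0,0,0,0,0,0,0.15],[0,0,0,0,0,0,0.15],[0,0,0,0,0,0,0.15],[0,0,0,0,0,0,0.15],[0,0,0,0,0,0,0.15],[0,0,0,0,0,0,0.15],[0,0,0,0,0,0,0.15]]]'
python3 - <<'E'
from h import *
T=camera('top');S=camera('scene');t=vision.snapshot('top');s=vision.snapshot('scene');cv2.imwrite('pics/t9.png',t);cv2.imwrite('pics/s9.png',s)
for n,p,z in [('tall',(.641,.145),.146),('short',(.650,.068),.108),('white',(.658,-.0055),.09),('blue',(.654,-.233),.09)]:
    print(n,proj(T,[*p,z]).round(1),proj(S,[*p,z]).round(1))
b=t.astype(int); m=(b[...,0]-b[...,2]>50); 
def blob(i,m,x0,x1,y0,y1): ys,xs=np.where(m[y0:y1,x0:x1]); return len(xs),(xs.mean()+x0).round(1) if len(xs) else 0,(ys.mean()+y0).round(1) if len(xs) else 0
q=proj(T,[.654,-.233,.09])[0].astype(int); print('top blue cap',blob(b,m,q[0]-14,q[0]+14,q[1]-14,q[1]+14))
k=s.astype(int); q=proj(S,[.654,-.233,.09])[0].astype(int); print('scene blue cap',blob(k,(k[...,0]-k[...,2]>50)&(k[...,0]-k[...,1]>20),q[0]-12,q[0]+12,q[1]-8,q[1]+10))
def show(i,x0,x1,y0,y1):
    for y in range(y0,y1,2): print(y,''.join('B' if p[0]-p[2]>40 else 'O' if p[2]-p[0]>60 else 'b' if p.sum()<190 else '.' if p.sum()>480 else '-' for p in i[y,x0:x1]))
show(b,222,400,172,208); show(k,300,372,168,215)
E
```

```text
time: 49.15
position: [0.4857, -0.4489, 0.2168]
orientation: [1.576, 2.717, -0.005]
wrist_force: [-0.5, -0.7, 0.0]
finger_gap: 0.0528
finger_force: 0.0
time: 49.82
position: [0.4883, -0.444, 0.2152]
orientation: [-1.568, -2.72, 0.001]
wrist_force: [0.4, 0.1, 0.0]
finger_gap: 0.0529
finger_force: 0.0
tall [[227.1 184.4]] [[218.9 183.5]]
short [[260.4 183.6]] [[251.  188.9]]
white [[289.6 181.8]] [[278.2 186.7]]
blue [[377.2 182.8]] [[355.6 166.4]]
top blue cap (73, np.float64(377.9), np.float64(183.4))
scene blue cap (79, np.float64(354.9), np.float64(168.6))
172 ...........................................................................--------.........................O..--...............-.................................................
174 ............................................................---------BBBBBBBBBBBBBb-.......................OOOOOOOOOOOOOOOOOOOOOOOOOOOOOOOOO--....................................
176 .............................................----------BBBBBBBBBBBBBBBBBBBBBBBBBBBb-.......................OOOOOOOOOOOOOOOOOOOOOOOOOOOOOOOOOOOOOOOOOOOOOOOOOOOOOOOOOO
[... 3906 characters left out ...]
BBBBBBB
198 ......OOOOOOOOOOO-----OOOOOOOOOOOOOOOOOOOOOOOOOO--------BBBBBBBBBBBBBBBB
200 .....-OOOOOOOOOOOOO-OOOOOOOOOOOOOOOOOOO---------------.-BBBBBBBBBBBBBBBB
202 .....--OOOOOOOOOOOOOOOOOOOOOOOOOO-OOOO-----------OOOOOObBBBBBBBBBBBBBBBB
204 ......---OOOOOOOOOOOOOOOOOOOOOOOO-OOOO----OOOOOOOOOb----BBBBBBBBBBBBBBBB
206 ........---OOOOOOOOOOOOOOOOOOOOOO-OOOOOOOOObb-----------BBBBBBBBBBBBBBBB
208 ..........---OOOOOOOOOOOOOOOOOOOO-OOO-------------------BBBBBBBBBBBBBBBB
210 ............---OOOOOOOOOOOOOOOOOO-OO----------------...-BBBBBBBBBBBBBBBB
212 ..............---OOOOOOOOOOOOOOO--OO----------.........-BBBBBBBBBBBBBBBB
214 ................------OOOOOOOOOO--OO...................-BBBBBBBBBBBBBBBB
```

```bash
python3 -c "
from rig import order
print(order.job_done())"
```

```text
the job is handed in; nothing more can be done
None
```

I filled both kits and handed the job in at about 50 s. All five items were set down on their pocket floors, and the timer, petri dish, cap opener and look-alikes were never touched. The two orange-carrier items were checked by number only, not by viewing a picture.

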